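# Unstack deburred castings into their trays

### The job

The deburred aluminium castings are piled up: take the pile apart from the top and put each casting, the right way up as it lies now, flat inside the blue tray of its own shape (strap, round cap, square cap, ladder frame), so that none lies on a rim. Set them down without dropping them, and leave the grinder handpiece and the cup of burrs where they are.

Things in the scene. Friction and masses are not known exactly. Their poses are not given: they have to be found in the camera images.
- strap: Top of the pile: solid flat aluminium strap with round ends, 120 x 26 x 18 mm (x long, y wide, z up), 0.14 kg, a dark hole mark near each end. It bridges the two caps. Origin: centre of the underside.
- round_cap: Second layer: solid aluminium disc, 54 mm diameter, 26 mm high, 0.14 kg, one dark bore mark in its centre. Rests on the ladder frame, side by side with the square cap, 84 mm between their centres (a gap of about 30 mm); which of the two lies at which end varies. Origin: centre of the underside, z up.
- square_cap: Second layer: solid aluminium square block, 54 x 54 x 26 mm, 0.17 kg, with a dark bore mark in the centre and a small one in each corner; its sides lie along its x and y, roughly along and across the frame. Origin: centre of the underside, z up.
- frame: Bottom of the pile, standing on the bench: aluminium ladder-shaped frame, 0.45 kg, two side rails (each 160 long, 12 wide, 30 mm high) joined by four cross bars 26 mm high, two round lugs 22 mm high at each end; 176 mm long in all (x), 62 mm wide over the outer faces of the rails (y), which are plain and can be gripped across at the middle. Origin: centre of the underside, z up. The caps lie 42 mm either side of its centre along x.
- strap_tray: Narrow oblong shallow tray, inside 136 x 42 mm (x long, y wide), for the strap. Blue plastic, dark rubber floor, fixed to the bench. Floor 5 mm above the tray's origin (centre of its underside), rim 11 mm above the origin (6 mm above its floor), walls 5 mm thick; 8 mm of play all round its part. z up.
- round_tray: Round shallow tray, inside 70 mm diameter, for the round cap. Blue plastic, dark rubber floor, fixed to the bench. Floor 5 mm above the tray's origin (centre of its underside), rim 11 mm above the origin (6 mm above its floor), walls 5 mm thick; 8 mm of play all round its part. z up.
- square_tray: Square shallow tray, inside 70 x 70 mm (sides along x and y), for the square cap. Blue plastic, dark rubber floor, fixed to the bench. Floor 5 mm above the tray's origin (centre of its underside), rim 11 mm above the origin (6 mm above its floor), walls 5 mm thick; 8 mm of play all round its part. z up.
- frame_tray: Large oblong shallow tray, inside 192 x 78 mm (x long, y wide), for the ladder frame. Blue plastic, dark rubber floor, fixed to the bench. Floor 5 mm above the tray's origin (centre of its underside), rim 11 mm above the origin (6 mm above its floor), walls 5 mm thick; 8 mm of play all round its part. z up.
- handpiece: Bystander, leave alone: loose rotary grinder handpiece, aluminium and blue, lying along its x on a black cradle, 168 mm long (from 75 mm behind to 93 mm ahead of its origin), 50 mm wide, 41 mm high, beyond the pile. Origin: centre of the underside.
- burr_cup: Bystander, leave alone: loose grey plastic cup, 56 mm diameter, with burrs standing in it, 70 mm high in all, beyond the pile. Origin: centre of the underside.
Not all that is in view belongs to the job. What is shaped like the frame but green or pink is not meant.

How it is judged (in metres and radians):
At the end, for the whole second after the job is handed in: Each of the four castings lies flat, right way up (within 0.05 rad) and at rest on the floor of its own tray (underside within 3 mm of the floor's height), inside the rim, its centre within 14 mm of the tray's centre (horizontal distance between frame and frame_tray below 0.014 m and z of frame in the frame of frame_tray between 0.002 and 0.0075 m and angle between each of frame, round_cap, square_cap, strap's own z axis and vertical below 0.05 rad and linear speed of each of frame, round_cap, square_cap, strap below 0.01 m/s and angular speed of each of frame, round_cap, square_cap, strap below 0.1 rad/s and horizontal distance between round_cap and round_tray below 0.014 m and z of round_cap in the frame of round_tray between 0.002 and 0.0075 m and horizontal distance between square_cap and square_tray below 0.014 m and z of square_cap in the frame of square_tray between 0.002 and 0.0075 m and horizontal distance between strap and strap_tray below 0.014 m and z of strap in the frame of strap_tray between 0.002 and 0.0075 m); the robot touches nothing.
It fails at once if a casting is dropped into its tray: it comes down over the tray, less than 40 mm up, at more than 0.6 m/s (a free fall of about 20 mm) ((horizontal distance between frame and frame_tray below 0.05 m and z of frame in the frame of frame_tray below 0.04 m and linear speed of frame above 0.6 m/s) or (horizontal distance between round_cap and round_tray below 0.05 m and z of round_cap in the frame of round_tray below 0.04 m and linear speed of round_cap above 0.6 m/s) or (horizontal distance between square_cap and square_tray below 0.05 m and z of square_cap in the frame of square_tray below 0.04 m and linear speed of square_cap above 0.6 m/s) or (horizontal distance between strap and strap_tray below 0.05 m and z of strap in the frame of strap_tray below 0.04 m and linear speed of strap above 0.6 m/s)).
It fails at once if the grinder handpiece is moved by more than 30 mm (distance of handpiece from where it was at the start of the episode above 0.03 m).
It fails at once if the cup of burrs is moved by more than 30 mm (distance of burr_cup from where it was at the start of the episode above 0.03 m).
It also fails if it takes over 118 s, if anything falls off the work surface, if the arm or the gripper's body presses on something with over 40 N, if the wrist force passes 120 N, or if a joint passes its speed limit or range.

### The arm

A 7-joint arm with a two-finger parallel gripper is mounted at the origin on the work surface. World frame = base frame: x ahead of the robot, y to its left, z up, the work surface at z = 0. Lengths are in mm, angles in degrees, forces in N, time in s.
With the tool pointing down it reaches from about 400 to 900 mm from the base axis. Payload 5.5 kg.
Tool frame: the origin (TCP) lies midway between the tips of the shut fingers; the grasp point (between the pads) lies 19 mm behind it; z points along the fingers, y is the line along which they close (so a half turn about z gives the same grasp; the last joint's range is limited). The gripper opens to 85 mm and grips with 20 to 120 N. Pads are 22 mm wide; open, the fingers measure 114 mm over their backs; the gripper's body (76 mm by 85 mm) begins 54 mm behind the grasp point. The pads swing forward as they close: fully open they stand 13 mm farther back than shut.
Start: joints at [-56.883, 28.699, -24.465, 88.831, 12.651, 65.22, -12.049], TCP at [201.219, 618.07, 231.31] pointing down, gripper open.
Joint ranges: [-164.97, 164.97], [-17.58, 116.51], [-87.97, 89.64], [11.32, 138.91], [-80.73, 260.73], [10.89, 115.49], [-147.41, 147.41]. Speed limits (degrees/s): [147.25, 147.25, 180, 180, 180, 180, 180].

### API

Orientations are given as a 3x3 rotation matrix whose columns are the frame's x, y, z axes.
In Python, from cell import robot, optics, search_frame, place_of gives the robot as it stands.
- The arm moves only by the tool send_rows, never from a script. Its argument "steps" is a list of rows, each an object of numbers: "x", "y", "z": the shift along the world's x, y, z in mm; "wx", "wy", "wz": the turn, a rotation vector about the world's x, y, z in rad. In form: [{"x": .., "y": .., "z": .., "wx": .., "wy": .., "wz": ..}, ...]. A call has 1 to 5 rows; each row is the pose to reach, as a shift and turn from the pose commanded when the call began; what a row does not reach only later rows make up. A row lasts 1/10 s, in which the tool goes at most 50 mm and 8.59 degrees, less where a joint would pass 70% of its speed; a pose out of reach is approached as far as the arm can. A call with a gripper value outside its range is refused whole. "hand" is the closure in counts, from 0 (fully open) to 255 (shut), set as the call begins (left out, the last holds). The fingers move at their own pace and stop on an object; the grip force is fixed at half the most. Time passes only in rows, so rows that repeat a pose let the fingers close. It gives the time, the measured TCP pose, the force, the opening and the grip force at its end, in the units of the state.
- robot.sense(): the state, without advancing time (a new reading comes with each control period).
- optics.grab_frame(name): name is "scene" or "side" or "wrist"; returns a dict with "img" (400x640x3 uint8, blue, green, red), "z_map" (400x640 float32, mm along the optical axis (not along the pixel's ray), 0 where there is no reading), "vfov" (degrees; the focal length in pixels is half the picture's height over the tangent of half this angle, whatever the lens; pixels are square), "cx", "cy" (the principal point, pixels), "R" (3x3) and "t" (3): a world point X has camera coordinates R X + t; the wrist camera has in their place "hand_eye" (4x4, takes a point from camera to tool coordinates, whose origin is the TCP and whose axes are the flange's). Camera axes: x right, y down, z forward; pixel columns grow to the right and rows downward; lengths in mm; the calibration is good to about 2 mm. A picture is of the moment at which its call begins: read the wrist's pose just before it.
- robot.hand_in(): hands the job in; it is judged then, once.
Trained networks look in the newest picture that a camera, given by its name, has taken for a name from the list of things; names that differ only in an ending like _2 or _b are one class to them, and where a whole thing is asked for, a point or a joint stands for the part that bears it (a point fixed in the world has none). Each returns a list of dicts, best first, with "score" (0 to 1); they miss things now and then, are a little off and sometimes report something else, mostly with a low value. They report only what shows in the picture. A call takes as long as a camera call. They do not tell look-alikes from the thing itself.
- search_frame(camera, thing): "extent" ([left, top, right, bottom] in pixels, round what is visible of it).
- place_of(camera, thing): "at" ([column, row] in pixels: a listed point, or the origin of a listed thing).
The state is a dict: "time": time; "joint_positions": joint angles; "qd": joint speeds; "joint_efforts": joint torques, N m; "ee_pos": TCP position; "tcp_rot": TCP orientation; "ft_force": force on the tool from outside, world axes, zero at the start; "moment": the same for the moment, N m; "opening": finger opening in mm; "finger_force": force on a finger pad.
Only numpy, scipy, OpenCV 4.12 (cv2) and the standard library are available. Lean on these libraries where they do the work, as an engineer would, in place of code of your own. Each camera call takes 0.05 s, during which the arm holds its last target. There are 200 camera calls.

## Working session

There is one attempt and no reset: what is moved stays moved. The work goes in short steps, Python scripts to look and compute and a tool call to move; the robot and the scene stay as the last step left them, time stands still between calls to the robot, and variables do not carry over. Pictures are saved under pics/ and viewed, at most 17 in all, crops included, and the job is handed in when it is done.

Besides the shell and the picture viewer there is one more tool, called by a JSON object that holds its "name" and its "arguments", one argument or row to a line. send_rows: Moves the arm, as the interface text tells. Its arguments: {"type":"object","properties":{"steps":{"type":"array"},"hand":{"type":"number"}},"required":["steps"]}

```bash
mkdir -p pics; ls
cat > h.py <<'E'
import numpy as np, cv2
from cell import robot, optics, search_frame, place_of
def grab(n):
    s=robot.sense(); f=optics.grab_frame(n)
    h=f["img"].shape[0]; f["f"]=h/2/np.tan(np.radians(f["vfov"])/2)
    if "hand_eye" in f:
        H=np.array(f["hand_eye"]); T=np.eye(4); T[:3,:3]=s["tcp_rot"]; T[:3,3]=s["ee_pos"]
        f["C"]=T@H
    else:
        R=np.array(f["R"]); C=np.eye(4); C[:3,:3]=R.T; C[:3,3]=-R.T@np.array(f["t"]); f["C"]=C
    return f
def cloud(f):
    z=f["z_map"]; v,u=np.mgrid[:z.shape[0],:z.shape[1]]
    P=np.stack([(u-f["cx"])/f["f"]*z,(v-f["cy"])/f["f"]*z,z],-1)
    W=P@f["C"][:3,:3].T+f["C"][:3,3]; W[z==0]=np.nan
    return W
def ray(f,u,v,z):
    d=f["C"][:3,:3]@np.array([(u-f["cx"])/f["f"],(v-f["cy"])/f["f"],1]); o=f["C"][:3,3]
    return o+d*(z-o[2])/d[2]
E
python3 - <<'E'
from h import *
s=robot.sense(); print(s["time"],s["ee_pos"],s["tcp_rot"],s["opening"])
for n in ["scene","side"]:
    f=grab(n); cv2.imwrite(f"pics/{n}0.png",f["img"]); W=cloud(f); np.save(f"{n}0.npy",W)
    print(n,f["C"][:3,3].round(),f["f"])
    for t in ["strap","round_cap","square_cap","frame","strap_tray","round_tray","square_tray","frame_tray","handpiece","burr_cup"]:
        for r in place_of(n,t)[:2]:
            u,v=r["at"]; print(t,round(r["score"],2),np.round([u,v]),ray(f,u,v,0).round(),W[int(v),int(u)].round() if 0<=v<400 and 0<=u<640 else '')
E
```

```text
pics
0.0 [201.06975762 617.39284981 230.25645504] [[-9.50860909e-01  3.09617539e-01 -7.15707946e-04]
 [ 3.09618344e-01  9.50859179e-01 -1.81726715e-03]
 [ 1.17879690e-04 -1.94956460e-03 -9.99998093e-01]] 85.47599808809001
scene [1204. -123.  714.] 403.7416340353008
strap 0.94 [337. 217.] [526.  30.   0.] [593.  12.  74.]
square_cap 0.75 [336. 241.] [601.  12.   0.] [647.   2.  57.]
frame 0.95 [293. 180.] [365. -60.   0.] [393. -63.  26.]
frame 0.95 [210. 160.] [ 231. -283.    0.] [ 265. -277.   28.]
strap_tray 0.71 [424. 181.] [439. 289.   0.] [445. 284.   6.]
strap_tray 0.69 [339. 218.] [530.  35.   0.] [596.  19.  73.]
round_tray 0.34 [458. 220.] [591. 318.  -0.] [nan nan nan]
round_tray 0.22 [422. 182.] [441. 282.   0.] [444. 279.   6.]
square_tray 0.81 [198. 212.] [ 442. -310.    0.] [ 447. -310.    7.]
frame_tray 0.76 [459. 223.] [603. 315.   0.] [607. 311.   7.]
handpiece 0.83 [368. 284.] [732.  54.   0.] [736.  52.   7.]
burr_cup 0.77 [297. 308.] [ 759. -102.   -0.] [ 786. -104.   45.]
side [ 152. -872.  601.] 451.5071644073578
strap 0.86 [349. 190.] [630. 124.   0.] [573.  10.  71.]
strap 0.48 [429. 284.] [ 610. -298.    0.] [nan nan nan]
round_cap 0.79 [333. 204.] [558.  70.   0.] [526.  -1.  48.]
square_cap 0.74 [363. 201.] [638.  53.   0.] [599. -16.  48.]
square_cap 0.52 [267. 180.] [435. 269.   0.] [431. 259.   6.]
frame 0.91 [280. 250.] [368. -72.   0.] [ 357. -104.   25.]
frame 0.8 [347. 211.] [578.  23.   0.] [563.  -8.  23.]
strap_tray 0.96 [266. 177.] [439. 287.   0.] [435. 275.   8.]
round_tray 0.88 [428. 281.] [ 613. -290.    0.] [ 608. -294.    5.]
square_tray 0.79 [358. 312.] [ 445. -314.    0.] [ 441. -319.    8.]
frame_tray 0.9 [313. 165.] [595. 312.   0.] [589. 303.   8.]
handpiece 0.79 [399. 194.] [745.  46.   0.] [738.  37.   7.]
```

View pics/scene0.png

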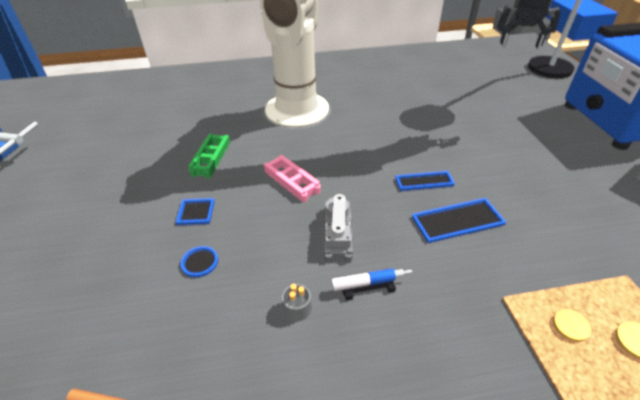

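View pics/side0.png

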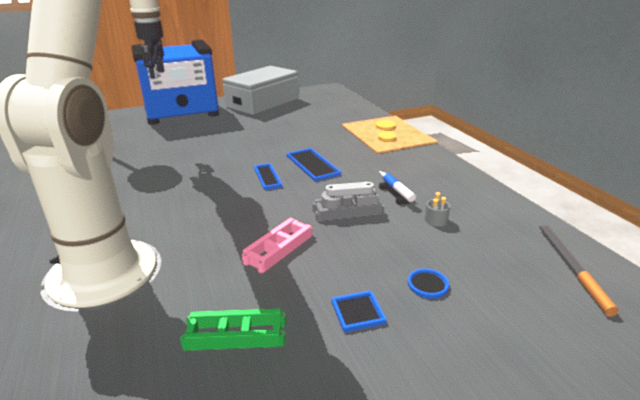

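The scene shows the pile at (337,225), with the strap on top. The trays are strap (425,181), frame (458,220), square (196,211) and round (199,261). The handpiece is at (370,283) and the cup at (297,298). The green and pink frames are decoys.

```bash
cat >> h.py <<'E'
def trays(f):
    hsv=cv2.cvtColor(f["img"],cv2.COLOR_BGR2HSV)
    m=cv2.inRange(hsv,(105,150,60),(130,255,255))
    W=cloud(f); out=[]
    n,l,st,c=cv2.connectedComponentsWithStats(cv2.morphologyEx(m,cv2.MORPH_CLOSE,np.ones((3,3),np.uint8)),connectivity=8)
    for i in range(1,n):
        if st[i,4]<60: continue
        v,u=np.nonzero(l==i)
        P=np.array([ray(f,a,b,11)[:2] for a,b in zip(u,v)],np.float32)
        (cx,cy),(w,h),a=cv2.minAreaRect(P)
        if w<h: w,h,a=h,w,a-90
        if w>260 or abs(cy)>400: continue
        out.append(np.round([cx,cy,w,h,a],1))
    return out
def rects(W,zlo,zhi,box):
    x0,x1,y0,y1=box
    P=W.reshape(-1,3); P=P[(P[:,2]>zlo)&(P[:,2]<zhi)&(P[:,0]>x0)&(P[:,0]<x1)&(P[:,1]>y0)&(P[:,1]<y1)]
    (cx,cy),(w,h),a=cv2.minAreaRect(P[:,:2].astype(np.float32))
    if w<h: w,h,a=h,w,a-90
    return len(P),np.round([cx,cy,w,h,a,np.median(P[:,2])],1), P.mean(0).round(1)
E
python3 - <<'E'
from h import *
for n in ["scene","side"]:
    f=grab(n); print(n); [print(t) for t in trays(f)]
    W=cloud(f)
    for lo,hi in [(66,85),(50,62),(24,36)]: print(lo,rects(W,lo,hi,(420,700,-70,70)))
E
```

```text
scene
[447.3 283.3 147.8  58.9  86.4]
[ 449.7 -313.5   86.9   82.4   -7.9]
[597.5 311.5 205.9  92.4 -84.4]
[ 610.7 -297.7   81.5   77.4   10.9]
[724.8  85.1  55.4  31.1 -88.7]
66 (447, array([581.8,  20.5, 119.4,  25.9, -13.6,  73.9]), array([586.7,  19.3,  73.8]))
50 (461, array([580. ,  19.2, 136.8,  52.7, -10.7,  55.9]), array([602.1,  12.6,  55.8]))
24 (512, array([536.2,  11.8, 255.3, 113.5,  10.5,  29.1]), array([568.2,   3.4,  28.8]))
side
[591.2 303.3 214.8  92.6 -84.6]
[440.  277.  162.9  52.9  86.9]
[753.9 113.   70.7  29.6  86.4]
[ 602.2 -304.2   87.5   78.    56.6]
[ 441.1 -319.7   89.3   81.8   82.4]
66 (371, array([579.5,  19.7, 119. ,  32. , -12.5,  74.3]), array([577.6,  15.9,  73.3]))
50 (350, array([575.6,   9.2, 138. ,  47.4, -13.5,  56.7]), array([571.5,   3.7,  56.5]))
24 (565, array([537.2,  10.9, 255.3, 115.6,   9.6,  29.3]), array([536. ,  -4.5,  29.1]))
```

{"name": "send_rows", "arguments": {
  "steps": [
    {"x": 24, "y": -33, "z": 8},
    {"x": 48, "y": -66, "z": 16},
    {"x": 72, "y": -100, "z": 24},
    {"x": 96, "y": -134, "z": 32},
    {"x": 120, "y": -168, "z": 40}
  ]
}}

```text
validation failed for argument at $.st...
```

{"name": "send_rows", "arguments": {
  "steps": [
    {"x": 24, "y": -33, "z": 8},
    {"x": 48, "y": -66, "z": 16},
    {"x": 72, "y": -100, "z": 24},
    {"x": 96, "y": -134, "z": 30},
    {"x": 120, "y": -168, "z": 30}
  ]
}}

```text
validation failed for argument at $.st...
```

{"name": "send_rows", "arguments": {
  "steps": [
    {"x": 0, "y": 0, "z": 0},
    {"x": 0, "y": 0, "z": 0}
  ]
}}

```text
validation failed for argument at $.st...
```

Run:
```python
from h import *
f=grab("wrist"); cv2.imwrite("pics/w1.png",f["img"]); s=robot.sense(); print(s["time"],s["ee_pos"],f["C"].round(2),f["f"])
[print(t) for t in trays(f)]
```

```text
1.25 [201.19771644 618.06429799 231.31174879] [[ 3.1000e-01  9.0000e-01  3.0000e-01  1.2583e+02]
 [ 9.5000e-01 -2.9000e-01 -1.0000e-01  6.4287e+02]
 [-0.0000e+00  3.1000e-01 -9.5000e-01  3.7370e+02]
 [ 0.0000e+00  0.0000e+00  0.0000e+00  1.0000e+00]] 287.0441071595799
[458.3 245.6  62.9  13.1  86.3]
```

View pics/w1.png

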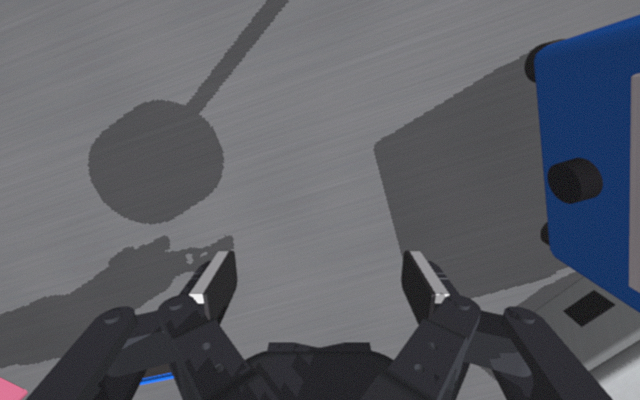

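The wrist view shows only bench, shadows and the fingers, because the arm hasn't moved: every row needs all six keys.

{"name": "send_rows", "arguments": {
  "steps": [
    {"x": 24, "y": -33, "z": 8, "wx": 0, "wy": 0, "wz": 0},
    {"x": 48, "y": -66, "z": 16, "wx": 0, "wy": 0, "wz": 0},
    {"x": 72, "y": -100, "z": 24, "wx": 0, "wy": 0, "wz": 0},
    {"x": 96, "y": -134, "z": 32, "wx": 0, "wy": 0, "wz": 0},
    {"x": 120, "y": -168, "z": 40, "wx": 0, "wy": 0, "wz": 0}
  ]
}}

```text
time: 1.75
ee_pos: [322.0, 448.7, 271.7]
tcp_rot: [[-0.951, 0.309, 0.0], [0.309, 0.951, 0.0], [-0.0, 0.0, -1.0]]
ft_force: [0.4, 0.8, 0.5]
opening: 85.2
finger_force: 0.0
```

{"name": "send_rows", "arguments": {
  "steps": [
    {"x": 24, "y": -33, "z": 8, "wx": 0, "wy": 0, "wz": 0},
    {"x": 48, "y": -66, "z": 16, "wx": 0, "wy": 0, "wz": 0},
    {"x": 72, "y": -100, "z": 24, "wx": 0, "wy": 0, "wz": 0},
    {"x": 96, "y": -134, "z": 30, "wx": 0, "wy": 0, "wz": 0},
    {"x": 120, "y": -168, "z": 30, "wx": 0, "wy": 0, "wz": 0}
  ]
}}

```text
time: 2.25
ee_pos: [442.5, 281.0, 302.7]
tcp_rot: [[-0.951, 0.309, 0.002], [0.309, 0.951, 0.001], [-0.002, 0.002, -1.0]]
ft_force: [0.3, -0.1, -0.3]
opening: 85.2
finger_force: 0.0
```

{"name": "send_rows", "arguments": {
  "steps": [
    {"x": 40, "y": -20, "z": 10, "wx": 0, "wy": 0, "wz": 0},
    {"x": 80, "y": -40, "z": 20, "wx": 0, "wy": 0, "wz": 0},
    {"x": 80, "y": -40, "z": 20, "wx": 0, "wy": 0, "wz": 0},
    {"x": 80, "y": -40, "z": 20, "wx": 0, "wy": 0, "wz": 0}
  ]
}}

```text
time: 2.65
ee_pos: [522.0, 241.2, 321.2]
tcp_rot: [[-0.95, 0.312, -0.0], [0.312, 0.95, 0.0], [0.0, 0.0, -1.0]]
ft_force: [-0.2, 1.4, -0.3]
opening: 85.3
finger_force: 0.0
```

Run:
```python
from h import *
f=grab("wrist"); cv2.imwrite("pics/w2.png",f["img"]); s=robot.sense(); print(s["time"],s["ee_pos"])
[print(t) for t in trays(f)]
W=cloud(f); print(rects(W,66,85,(420,700,-70,70)))
```

```text
2.7 [520.67437163 242.45764857 320.98601082]
[441.5 285.2 146.1  52.4  86.5]
[592.2 312.8 202.5  89.4 -84.4]
[ 445.8 -292.8   80.4   59.1   -8.3]
[ 604.3 -293.1   88.5   78.1  -77.1]
[745.4  70.6  63.6  30.5 -89.5]
(1169, array([576. ,  21.5, 110.6,  27. , -14.1,  73.7]), array([569.8,  24. ,  73.3]))
```

View pics/w2.png

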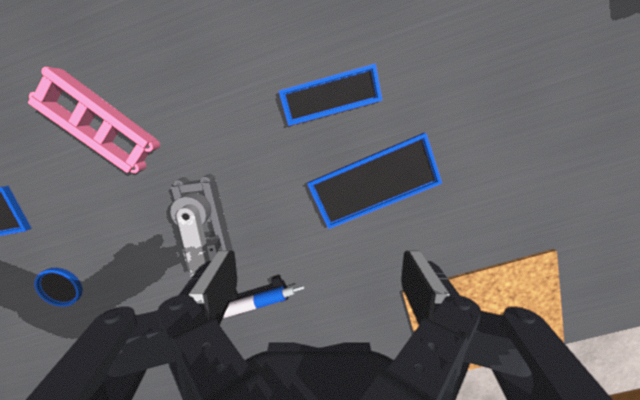

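The wrist view shows the strap tray (330,95), frame tray (373,180) and pile (190,220). The round cap is on the robot's side. I'll move over the strap next.

{"name": "send_rows", "arguments": {
  "steps": [
    {"x": 10, "y": -42, "z": -15, "wx": 0, "wy": 0, "wz": 0.02},
    {"x": 20, "y": -84, "z": -30, "wx": 0, "wy": 0, "wz": 0.04},
    {"x": 30, "y": -126, "z": -45, "wx": 0, "wy": 0, "wz": 0.06},
    {"x": 40, "y": -168, "z": -60, "wx": 0, "wy": 0, "wz": 0.07},
    {"x": 50, "y": -205, "z": -75, "wx": 0, "wy": 0, "wz": 0.07}
  ]
}}

```text
time: 3.2
ee_pos: [570.4, 36.8, 245.8]
tcp_rot: [[-0.971, 0.24, -0.0], [0.24, 0.971, 0.0], [0.0, 0.0, -1.0]]
ft_force: [1.0, 0.7, -0.7]
opening: 85.4
finger_force: 0.0
```

{"name": "send_rows", "arguments": {
  "steps": [
    {"x": 10, "y": -17, "z": -25, "wx": 0, "wy": 0, "wz": 0},
    {"x": 10, "y": -17, "z": -45, "wx": 0, "wy": 0, "wz": 0},
    {"x": 10, "y": -17, "z": -45, "wx": 0, "wy": 0, "wz": 0},
    {"x": 10, "y": -17, "z": -45, "wx": 0, "wy": 0, "wz": 0}
  ]
}}

```text
time: 3.6
ee_pos: [580.5, 22.2, 201.4]
tcp_rot: [[-0.971, 0.24, -0.001], [0.24, 0.971, 0.001], [0.001, 0.001, -1.0]]
ft_force: [0.4, -0.2, 0.7]
opening: 85.6
finger_force: 0.0
```

Run:
```python
from h import *
f=grab("wrist"); cv2.imwrite("pics/w3.png",f["img"]); s=robot.sense(); print(s["time"],s["ee_pos"])
[print(t) for t in trays(f)]
W=cloud(f); print(rects(W,66,85,(420,700,-70,70)),rects(W,50,62,(420,700,-70,70)),rects(W,24,36,(470,700,-50,90)))
for t in ["strap","round_cap","square_cap"]:
    for r in place_of("wrist",t)[:2]: print(t,r,ray(f,*r["at"],{"strap":65}.get(t,43)).round(1))
```

```text
3.65 [581.22923096  22.12610575 202.29449657]
[466.3 259.5 110.7  19.3  76.2]
[593.8 296.1 176.6  89.7 -84.5]
[ 445.  -299.9   80.5   69.    -7.5]
[ 604.1 -294.8   86.2   78.3  -69.3]
[746.9  74.7  46.1  32.1 -88.9]
(2985, array([580.5,  20.2, 119.7,  26. , -13.7,  73.7]), array([576.6,  21.2,  73.7])) (2423, array([577.6,  18.4, 137.2,  54. , -10.9,  55.7]), array([571.5,  17.6,  55.6])) (2040, array([574.3,  19.9, 162.4,  62. , -11.2,  29.3]), array([543.9,  29.8,  28.8]))
strap {'at': [315.2, 182.8], 'score': 0.57} [576.6  19.5  65. ]
round_cap {'at': [312.8, 139.8], 'score': 0.73} [537.   26.5  43. ]
round_cap {'at': [364.1, 277.0], 'score': 0.43} [711.2  46.7  43. ]
square_cap {'at': [312.4, 213.1], 'score': 0.56} [615.7   6.2  43. ]
square_cap {'at': [9.8, 129.9], 'score': 0.43} [ 453.1 -272.6   43. ]
```

View pics/w3.png

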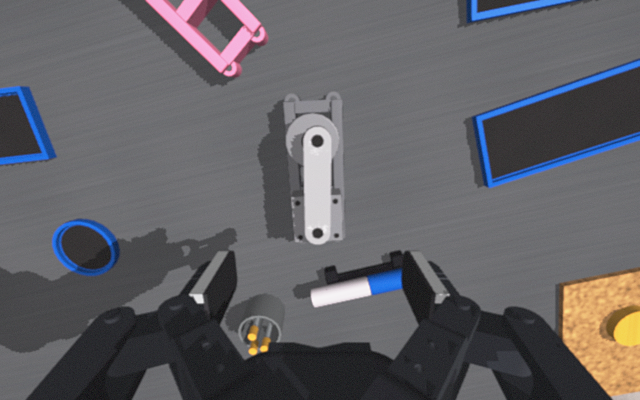

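The wrist view shows the strap running from (317,140) to (317,233) and aligned with the tool. I'll descend and grasp it.

{"name": "send_rows", "arguments": {
  "steps": [
    {"x": -0.5, "y": 0, "z": -40, "wx": 0, "wy": 0, "wz": 0},
    {"x": -0.5, "y": 0, "z": -80, "wx": 0, "wy": 0, "wz": 0},
    {"x": -0.5, "y": 0, "z": -115, "wx": 0, "wy": 0, "wz": 0},
    {"x": -0.5, "y": 0, "z": -145, "wx": 0, "wy": 0, "wz": 0},
    {"x": -0.5, "y": 0, "z": -145, "wx": 0, "wy": 0, "wz": 0}
  ]
}}

```text
time: 4.3
ee_pos: [577.6, 20.4, 53.0]
tcp_rot: [[-0.97, 0.242, -0.007], [0.242, 0.97, -0.0], [0.007, -0.002, -1.0]]
ft_force: [-1.2, -0.3, -0.6]
opening: 85.1
finger_force: 0.0
```

{"name": "send_rows", "arguments": {
  "hand": 255,
  "steps": [
    {"x": 0, "y": 0, "z": 0, "wx": 0, "wy": 0, "wz": 0},
    {"x": 0, "y": 0, "z": 0, "wx": 0, "wy": 0, "wz": 0},
    {"x": 0, "y": 0, "z": 0, "wx": 0, "wy": 0, "wz": 0},
    {"x": 0, "y": 0, "z": 0, "wx": 0, "wy": 0, "wz": 0},
    {"x": 0, "y": 0, "z": 0, "wx": 0, "wy": 0, "wz": 0}
  ]
}}

```text
time: 4.8
ee_pos: [582.1, 20.2, 58.1]
tcp_rot: [[-0.97, 0.242, 0.003], [0.242, 0.97, 0.0], [-0.003, 0.001, -1.0]]
ft_force: [-0.5, 0.5, 7.3]
opening: 24.7
finger_force: 60.0
```

{"name": "send_rows", "arguments": {
  "steps": [
    {"x": 0, "y": 0, "z": 0, "wx": 0, "wy": 0, "wz": 0},
    {"x": 0, "y": 0, "z": 0, "wx": 0, "wy": 0, "wz": 0},
    {"x": 0, "y": 0, "z": 0, "wx": 0, "wy": 0, "wz": 0},
    {"x": 0, "y": 0, "z": 0, "wx": 0, "wy": 0, "wz": 0}
  ]
}}

```text
time: 5.2
ee_pos: [582.1, 20.2, 58.1]
tcp_rot: [[-0.97, 0.242, 0.003], [0.242, 0.97, 0.0], [-0.003, 0.001, -1.0]]
ft_force: [-0.4, 0.0, 7.0]
opening: 24.4
finger_force: 60.0
```

{"name": "send_rows", "arguments": {
  "steps": [
    {"x": 0, "y": 0, "z": 10, "wx": 0, "wy": 0, "wz": 0},
    {"x": 0, "y": 0, "z": 35, "wx": 0, "wy": 0, "wz": 0},
    {"x": 0, "y": 0, "z": 70, "wx": 0, "wy": 0, "wz": 0},
    {"x": 0, "y": 0, "z": 90, "wx": 0, "wy": 0, "wz": 0},
    {"x": 0, "y": 0, "z": 90, "wx": 0, "wy": 0, "wz": 0}
  ]
}}

```text
time: 5.7
ee_pos: [583.3, 20.2, 150.3]
tcp_rot: [[-0.97, 0.242, 0.007], [0.242, 0.97, 0.0], [-0.007, 0.002, -1.0]]
ft_force: [0.6, 0.3, -1.8]
opening: 24.5
finger_force: 59.1
```

Run:
```python
from h import *
s=robot.sense(); print(s["time"],s["ee_pos"],s["joint_positions"],s["opening"])
f=grab("wrist"); cv2.imwrite("pics/w4.png",f["img"]); W=cloud(f)
print(rects(W,50,62,(420,700,-70,90)),rects(W,24,36,(470,700,-50,90)))
P=W[(W[...,2]>51)&(W[...,2]<61)&(W[...,0]<575)&(W[...,0]>500)&(abs(W[...,1]-20)<50)][:,:2].astype(np.float32)
print(cv2.minEnclosingCircle(P))
P=W[(W[...,2]>51)&(W[...,2]<61)&(W[...,0]>585)&(W[...,0]<660)&(abs(W[...,1]-20)<60)][:,:2].astype(np.float32)
print(len(P),cv2.minAreaRect(P))
```

```text
5.7 [583.28789023  20.17419951 150.32873964] [  0.42961097  25.21131191  -6.42296697 103.6313537    3.53813307
  50.95751661  68.3688007 ] 24.45479933972697
(2300, array([566.2,  20.8, 113.7,  54.2, -11. ,  55.7]), array([533.3,  24.3,  55.7])) (2106, array([566. ,  21.6, 140.3,  62.2, -11.2,  29.2]), array([528. ,  31.3,  28.5]))
((536.1502685546875, 25.79660987854004), 26.854747772216797)
170 ((607.1559448242188, 12.827642440795898), (54.18446350097656, 30.257015228271484), 79.02872467041016)
```

View pics/w4.png

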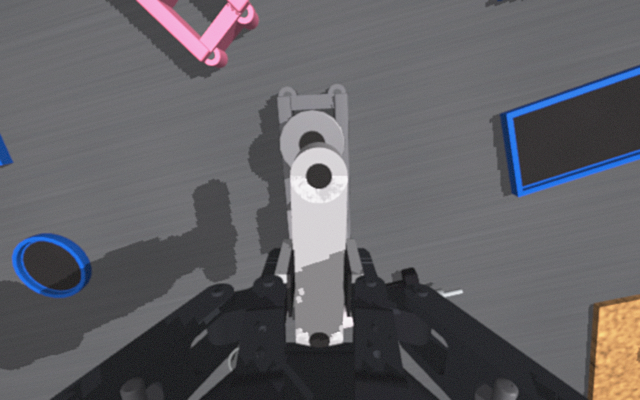

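The strap is held straight and level (318,240). I'll carry it to the strap tray, turning +100°.

{"name": "send_rows", "arguments": {
  "steps": [
    {"x": -11, "y": 20, "z": 0, "wx": 0, "wy": 0, "wz": 0.135},
    {"x": -22, "y": 41, "z": 0, "wx": 0, "wy": 0, "wz": 0.27},
    {"x": -32, "y": 61, "z": 0, "wx": 0, "wy": 0, "wz": 0.405},
    {"x": -43, "y": 82, "z": 0, "wx": 0, "wy": 0, "wz": 0.54},
    {"x": -54, "y": 102, "z": 0, "wx": 0, "wy": 0, "wz": 0.675}
  ]
}}

```text
time: 6.25
ee_pos: [524.9, 122.6, 144.8]
tcp_rot: [[-0.906, -0.422, -0.003], [-0.422, 0.906, -0.0], [0.003, 0.001, -1.0]]
ft_force: [-0.8, -0.1, -1.3]
opening: 24.7
finger_force: 59.0
```

{"name": "send_rows", "arguments": {
  "steps": [
    {"x": -11, "y": 20, "z": 0, "wx": 0, "wy": 0, "wz": 0.135},
    {"x": -22, "y": 41, "z": 0, "wx": 0, "wy": 0, "wz": 0.27},
    {"x": -32, "y": 61, "z": 0, "wx": 0, "wy": 0, "wz": 0.405},
    {"x": -43, "y": 82, "z": 0, "wx": 0, "wy": 0, "wz": 0.54},
    {"x": -54, "y": 102, "z": 0, "wx": 0, "wy": 0, "wz": 0.675}
  ]
}}

```text
time: 6.75
ee_pos: [471.0, 224.4, 144.9]
tcp_rot: [[-0.444, -0.896, -0.003], [-0.896, 0.444, -0.001], [0.002, 0.002, -1.0]]
ft_force: [-0.1, 0.1, -1.5]
opening: 24.5
finger_force: 59.0
```

{"name": "send_rows", "arguments": {
  "steps": [
    {"x": -10, "y": 20, "z": -10, "wx": 0, "wy": 0, "wz": 0.135},
    {"x": -20, "y": 40, "z": -30, "wx": 0, "wy": 0, "wz": 0.27},
    {"x": -31, "y": 61, "z": -60, "wx": 0, "wy": 0, "wz": 0.404},
    {"x": -31, "y": 61, "z": -80, "wx": 0, "wy": 0, "wz": 0.404},
    {"x": -31, "y": 61, "z": -80, "wx": 0, "wy": 0, "wz": 0.404}
  ]
}}

```text
time: 7.25
ee_pos: [438.0, 283.6, 62.5]
tcp_rot: [[-0.06, -0.998, -0.008], [-0.998, 0.06, -0.004], [0.004, 0.007, -1.0]]
ft_force: [-0.3, -0.9, -1.5]
opening: 24.7
finger_force: 59.1
```

Run:
```python
from h import *
import time
s=robot.sense(); R=s["tcp_rot"]; print(s["time"],s["ee_pos"],np.degrees(np.arctan2(R[1][1],R[0][1])))
f=grab("wrist"); cv2.imwrite("pics/w5.png",f["img"]); [print(t) for t in trays(f)]
W=cloud(f); print(rects(W,70,100,(350,520,200,360)))
f=grab("scene"); [print(t) for t in trays(f)]
```

```text
7.25 [437.96793151 283.63878239  62.53237268] 176.57143178734808
[439.9 259.7  93.8  52.   86.5]
[590.7 304.6 185.5  94.3 -84.1]
[542.2 382.2  13.    4.9  43.7]
(12176, array([438.1, 278. , 109. ,  50.5, -79.1,  78.3]), array([437.9, 272.6,  79.9]))
[447.2 283.3 147.6  58.9  87. ]
[ 449.8 -313.3   87.    81.3   -7.9]
[597.6 311.4 205.7  92.3 -84.6]
[ 610.7 -297.7   81.5   77.4   10.9]
[725.   84.7  55.8  30.7 -89.4]
```

View pics/w5.png

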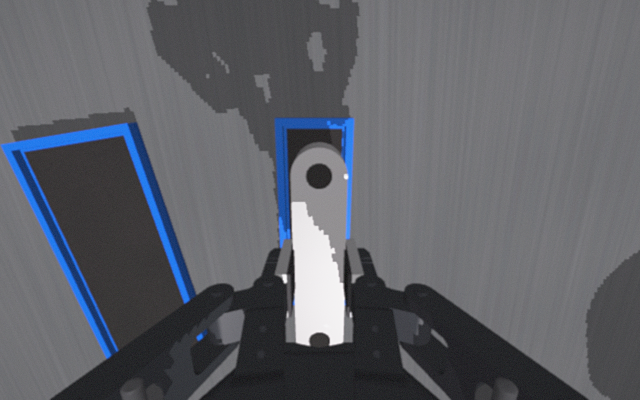

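The strap hangs over the tray, and the apparent offset matches the arm lag. I'll descend gently and watch the force, since the fingers may meet the rim.

{"name": "send_rows", "arguments": {
  "steps": [
    {"x": 0, "y": 0, "z": -20, "wx": 0, "wy": 0, "wz": 0},
    {"x": 0, "y": 0, "z": -38, "wx": 0, "wy": 0, "wz": 0},
    {"x": 0, "y": 0, "z": -46, "wx": 0, "wy": 0, "wz": 0},
    {"x": 0, "y": 0, "z": -48, "wx": 0, "wy": 0, "wz": 0},
    {"x": 0, "y": 0, "z": -48, "wx": 0, "wy": 0, "wz": 0}
  ]
}}

```text
time: 7.85
ee_pos: [442.3, 285.1, 18.9]
tcp_rot: [[-0.062, -0.998, 0.001], [-0.998, 0.062, 0.0], [-0.0, -0.001, -1.0]]
ft_force: [0.0, 0.3, -1.5]
opening: 24.7
finger_force: 59.2
```

{"name": "send_rows", "arguments": {
  "steps": [
    {"x": 0, "y": 0, "z": -1, "wx": 0, "wy": 0, "wz": 0},
    {"x": 0, "y": 0, "z": -3, "wx": 0, "wy": 0, "wz": 0},
    {"x": 0, "y": 0, "z": -3, "wx": 0, "wy": 0, "wz": 0}
  ]
}}

```text
time: 8.15
ee_pos: [441.9, 285.1, 15.6]
tcp_rot: [[-0.062, -0.998, 0.0], [-0.998, 0.062, 0.0], [-0.0, -0.0, -1.0]]
ft_force: [0.0, 0.0, -1.2]
opening: 24.4
finger_force: 59.2
```

{"name": "send_rows", "arguments": {
  "steps": [
    {"x": 0, "y": 0, "z": -1, "wx": 0, "wy": 0, "wz": 0},
    {"x": 0, "y": 0, "z": -3, "wx": 0, "wy": 0, "wz": 0},
    {"x": 0, "y": 0, "z": -3, "wx": 0, "wy": 0, "wz": 0}
  ]
}}

```text
time: 8.45
ee_pos: [441.5, 284.9, 12.1]
tcp_rot: [[-0.062, -0.998, -0.0], [-0.998, 0.062, -0.0], [0.0, 0.0, -1.0]]
ft_force: [0.5, 0.2, -0.5]
opening: 24.4
finger_force: 59.2
```

{"name": "send_rows", "arguments": {
  "steps": [
    {"x": 0, "y": 0, "z": -1, "wx": 0, "wy": 0, "wz": 0},
    {"x": 0, "y": 0, "z": -2, "wx": 0, "wy": 0, "wz": 0},
    {"x": 0, "y": 0, "z": -2, "wx": 0, "wy": 0, "wz": 0}
  ]
}}

```text
time: 8.75
ee_pos: [441.6, 285.0, 10.2]
tcp_rot: [[-0.061, -0.998, -0.0], [-0.998, 0.061, -0.0], [0.0, 0.0, -1.0]]
ft_force: [0.1, -0.2, -1.3]
opening: 24.6
finger_force: 59.2
```

{"name": "send_rows", "arguments": {
  "steps": [
    {"x": 0, "y": 0, "z": -1, "wx": 0, "wy": 0, "wz": 0},
    {"x": 0, "y": 0, "z": -2, "wx": 0, "wy": 0, "wz": 0},
    {"x": 0, "y": 0, "z": -2, "wx": 0, "wy": 0, "wz": 0}
  ]
}}

```text
time: 9.05
ee_pos: [441.6, 285.0, 8.2]
tcp_rot: [[-0.062, -0.998, -0.0], [-0.998, 0.062, -0.0], [0.0, 0.0, -1.0]]
ft_force: [-0.4, 0.6, -1.5]
opening: 24.4
finger_force: 59.2
```

{"name": "send_rows", "arguments": {
  "steps": [
    {"x": 0, "y": 0, "z": -1, "wx": 0, "wy": 0, "wz": 0},
    {"x": 0, "y": 0, "z": -1, "wx": 0, "wy": 0, "wz": 0}
  ]
}}

```text
time: 9.25
ee_pos: [441.8, 285.1, 7.3]
tcp_rot: [[-0.062, -0.998, 0.0], [-0.998, 0.062, 0.0], [-0.0, -0.0, -1.0]]
ft_force: [-0.2, 0.0, -0.7]
opening: 24.7
finger_force: 59.2
```

{"name": "send_rows", "arguments": {
  "hand": 155,
  "steps": [
    {"x": 0, "y": 0, "z": 0, "wx": 0, "wy": 0, "wz": 0},
    {"x": 0, "y": 0, "z": 0, "wx": 0, "wy": 0, "wz": 0},
    {"x": 0, "y": 0, "z": 0, "wx": 0, "wy": 0, "wz": 0},
    {"x": 0, "y": 0, "z": 0, "wx": 0, "wy": 0, "wz": 0}
  ]
}}

```text
time: 9.65
ee_pos: [441.1, 285.1, 6.9]
tcp_rot: [[-0.061, -0.998, -0.001], [-0.998, 0.061, -0.0], [0.0, 0.001, -1.0]]
ft_force: [-1.4, 1.2, -6.3]
opening: 31.4
finger_force: 58.1
```

{"name": "send_rows", "arguments": {
  "steps": [
    {"x": 0, "y": 0, "z": 5, "wx": 0, "wy": 0, "wz": 0},
    {"x": 0, "y": 0, "z": 20, "wx": 0, "wy": 0, "wz": 0},
    {"x": 0, "y": 0, "z": 50, "wx": 0, "wy": 0, "wz": 0},
    {"x": 0, "y": 0, "z": 90, "wx": 0, "wy": 0, "wz": 0},
    {"x": 0, "y": 0, "z": 135, "wx": 0, "wy": 0, "wz": 0}
  ]
}}

```text
time: 10.15
ee_pos: [441.6, 284.8, 144.2]
tcp_rot: [[-0.061, -0.998, -0.0], [-0.998, 0.061, -0.0], [0.0, 0.0, -1.0]]
ft_force: [1.1, -0.3, 0.4]
opening: 33.1
finger_force: 0.0
```

Run:
```python
from h import *
s=robot.sense(); print(s["time"],s["ee_pos"],s["joint_positions"])
f=grab("wrist"); cv2.imwrite("pics/w6.png",f["img"]); [print(t) for t in trays(f)]
W=cloud(f); print(rects(W,17,35,(370,510,180,390)))
```

```text
10.15 [441.6413184  284.84630593 144.17800089] [ -8.23340857  24.01699197 -33.64336854 110.91159146  17.12266552
  50.04354635 125.7577218 ]
[441.5 285.9 146.   52.4  86.5]
[591.9 313.5 202.9  91.9 -84.4]
(3124, array([442.1, 283.4, 119.5,  26. ,  86.8,  22.7]), array([441.9, 279.6,  22.7]))
```

View pics/w6.png

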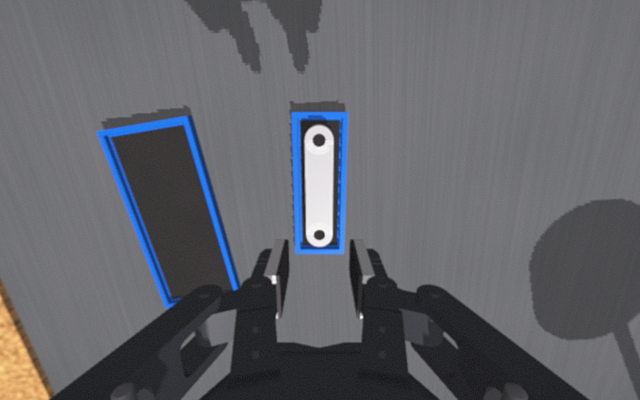

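The strap lies flat and centred in its tray (319,187), with its centre 2 mm off. Next is the round cap.

{"name": "send_rows", "arguments": {
  "hand": 0,
  "steps": [
    {"x": 7, "y": -20, "z": 0, "wx": 0, "wy": 0, "wz": -0.131},
    {"x": 15, "y": -40, "z": 0, "wx": 0, "wy": 0, "wz": -0.262},
    {"x": 22, "y": -60, "z": 0, "wx": 0, "wy": 0, "wz": -0.393},
    {"x": 30, "y": -80, "z": 0, "wx": 0, "wy": 0, "wz": -0.524},
    {"x": 37, "y": -100, "z": 0, "wx": 0, "wy": 0, "wz": -0.655}
  ]
}}

```text
time: 10.7
ee_pos: [480.0, 184.4, 144.0]
tcp_rot: [[-0.661, -0.751, 0.003], [-0.751, 0.661, 0.0], [-0.002, -0.002, -1.0]]
ft_force: [-1.1, -0.0, -0.2]
opening: 85.4
finger_force: 0.0
```

{"name": "send_rows", "arguments": {
  "steps": [
    {"x": 7, "y": -20, "z": 0, "wx": 0, "wy": 0, "wz": -0.131},
    {"x": 15, "y": -40, "z": 0, "wx": 0, "wy": 0, "wz": -0.262},
    {"x": 22, "y": -60, "z": 0, "wx": 0, "wy": 0, "wz": -0.393},
    {"x": 30, "y": -80, "z": 0, "wx": 0, "wy": 0, "wz": -0.524},
    {"x": 37, "y": -100, "z": 0, "wx": 0, "wy": 0, "wz": -0.655}
  ]
}}

```text
time: 11.2
ee_pos: [517.0, 84.4, 144.0]
tcp_rot: [[-0.981, -0.193, 0.003], [-0.193, 0.981, 0.0], [-0.003, -0.0, -1.0]]
ft_force: [1.3, 0.2, 0.3]
opening: 85.3
finger_force: 0.0
```

{"name": "send_rows", "arguments": {
  "steps": [
    {"x": 7, "y": -20, "z": 0, "wx": 0, "wy": 0, "wz": -0.131},
    {"x": 15, "y": -40, "z": 0, "wx": 0, "wy": 0, "wz": -0.262},
    {"x": 20.5, "y": -59, "z": 0, "wx": 0, "wy": 0, "wz": -0.393},
    {"x": 20.5, "y": -59, "z": 0, "wx": 0, "wy": 0, "wz": -0.393},
    {"x": 20.5, "y": -59, "z": 0, "wx": 0, "wy": 0, "wz": -0.393}
  ]
}}

```text
time: 11.7
ee_pos: [536.7, 26.4, 143.3]
tcp_rot: [[-0.982, 0.191, 0.001], [0.191, 0.982, 0.0], [-0.001, 0.001, -1.0]]
ft_force: [0.2, 0.3, -0.4]
opening: 85.2
finger_force: 0.0
```

```bash
cat >> h.py <<'E'
def caps(W):
    for lo,hi in [(485,572),(580,680)]:
        P=W[(W[...,2]>51)&(W[...,2]<61)&(W[...,0]<hi)&(W[...,0]>lo)&(abs(W[...,1]-20)<60)][:,:2].astype(np.float32)
        if len(P)>20: print(len(P),"circ",cv2.minEnclosingCircle(P),"rect",cv2.minAreaRect(P))
E
python3 - <<'E'
from h import *
s=robot.sense(); R=s["tcp_rot"]; print(s["time"],s["ee_pos"],s["opening"],np.degrees(np.arctan2(R[1][1],R[0][1])),s["joint_positions"])
f=grab("wrist"); cv2.imwrite("pics/w7.png",f["img"]); [print(t) for t in trays(f)]
W=cloud(f); caps(W); print(rects(W,24,36,(470,700,-50,90)))
E
```

```text
11.7 [536.66315928  26.40059284 143.31057671] 85.16828805352215 79.01471084879036 [  1.09472941  21.82056857  -8.22319991 110.11516992   4.06831199
  48.25195913  69.76136635]
[439.9 264.6 116.1  52.7  86.5]
[594.7 273.7 133.6  91.4 -84.3]
[ 465.3 -268.3   57.    18.   -30. ]
[ 603.2 -292.8   88.3   78.2  -73.2]
[753.   76.6  50.1  37.9 -89. ]
2971 circ ((535.9969482421875, 25.83011817932129), 26.83439064025879) rect ((535.871826171875, 25.997453689575195), (52.85718536376953, 53.090232849121094), 11.248641967773438)
2900 circ ((617.9027709960938, 10.73281478881836), 37.03470993041992) rect ((618.1175537109375, 10.797513961791992), (53.93978500366211, 54.47114562988281), 79.20204162597656)
(2748, array([576.7,  19.6, 159.8,  62.1, -11.1,  29.3]), array([544.4,  28.2,  28.7]))
```

View pics/w7.png

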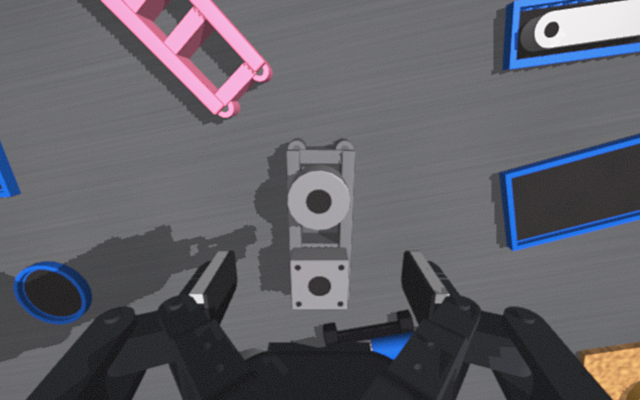

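The round cap (318,200) is under the tool and the square cap is at (319,287). I'll descend and grip.

{"name": "send_rows", "arguments": {
  "steps": [
    {"x": 0, "y": 0, "z": -40, "wx": 0, "wy": 0, "wz": 0},
    {"x": 0, "y": 0, "z": -75, "wx": 0, "wy": 0, "wz": 0},
    {"x": 0, "y": 0, "z": -98, "wx": 0, "wy": 0, "wz": 0},
    {"x": 0, "y": 0, "z": -107, "wx": 0, "wy": 0, "wz": 0},
    {"x": 0, "y": 0, "z": -107, "wx": 0, "wy": 0, "wz": 0}
  ]
}}

```text
time: 12.25
ee_pos: [535.2, 27.3, 34.5]
tcp_rot: [[-0.982, 0.19, -0.002], [0.19, 0.982, 0.001], [0.002, 0.0, -1.0]]
ft_force: [0.2, 0.6, 0.2]
opening: 85.0
finger_force: 0.0
```

{"name": "send_rows", "arguments": {
  "hand": 255,
  "steps": [
    {"x": 0, "y": 0, "z": 0, "wx": 0, "wy": 0, "wz": 0},
    {"x": 0, "y": 0, "z": 0, "wx": 0, "wy": 0, "wz": 0},
    {"x": 0, "y": 0, "z": 0, "wx": 0, "wy": 0, "wz": 0},
    {"x": 0, "y": 0, "z": 0, "wx": 0, "wy": 0, "wz": 0},
    {"x": 0, "y": 0, "z": 0, "wx": 0, "wy": 0, "wz": 0}
  ]
}}

```text
time: 12.75
ee_pos: [537.5, 26.3, 37.4]
tcp_rot: [[-0.981, 0.192, 0.003], [0.192, 0.981, 0.0], [-0.003, 0.001, -1.0]]
ft_force: [-2.5, -0.1, 7.6]
opening: 51.6
finger_force: 61.3
```

{"name": "send_rows", "arguments": {
  "steps": [
    {"x": 0, "y": 0, "z": 2, "wx": 0, "wy": 0, "wz": 0},
    {"x": 0, "y": 0, "z": 10, "wx": 0, "wy": 0, "wz": 0},
    {"x": 0, "y": 0, "z": 35, "wx": 0, "wy": 0, "wz": 0},
    {"x": 0, "y": 0, "z": 70, "wx": 0, "wy": 0, "wz": 0},
    {"x": 0, "y": 0, "z": 90, "wx": 0, "wy": 0, "wz": 0}
  ]
}}

```text
time: 13.25
ee_pos: [537.4, 26.2, 128.3]
tcp_rot: [[-0.981, 0.193, 0.003], [0.193, 0.981, 0.0], [-0.003, 0.001, -1.0]]
ft_force: [0.1, -0.5, -0.8]
opening: 51.1
finger_force: 62.9
```

Run:
```python
from h import *
s=robot.sense(); print(s["time"],s["ee_pos"],s["opening"])
f=grab("side"); cv2.imwrite("pics/s8.png",cv2.resize(f["img"][100:300,220:460],None,fx=3,fy=3)); W=cloud(f)
P=W[(W[...,2]>90)&(W[...,2]<160)&(abs(W[...,0]-536)<40)&(abs(W[...,1]-26)<40)]; print(len(P), np.percentile(P[:,2],[1,5]) if len(P) else 0)
```

```text
13.25 [537.36461351  26.16559538 128.25173007] 51.10946774468319
337 [122.43213769 124.34631745]
```

View pics/s8.png

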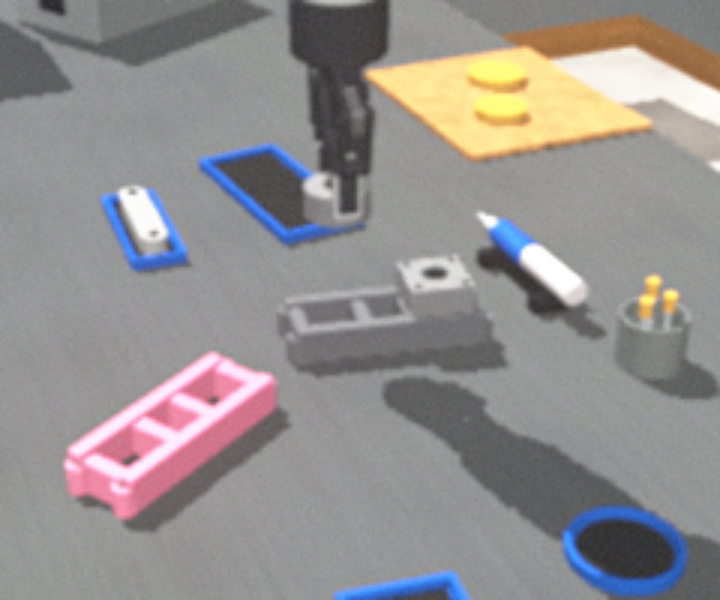

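The side view shows the cap held level, the square cap undisturbed on the frame, and the strap in its tray. I'll carry the cap toward the round tray.

{"name": "send_rows", "arguments": {
  "steps": [
    {"x": 10, "y": -44, "z": 3, "wx": 0, "wy": 0, "wz": 0},
    {"x": 19, "y": -88, "z": 6, "wx": 0, "wy": 0, "wz": 0},
    {"x": 28, "y": -132, "z": 9, "wx": 0, "wy": 0, "wz": 0},
    {"x": 36, "y": -176, "z": 10, "wx": 0, "wy": 0, "wz": 0},
    {"x": 40, "y": -220, "z": 10, "wx": 0, "wy": 0, "wz": 0}
  ]
}}

```text
time: 13.8
ee_pos: [576.8, -195.6, 135.8]
tcp_rot: [[-0.981, 0.192, 0.001], [0.192, 0.981, -0.0], [-0.001, 0.0, -1.0]]
ft_force: [1.2, 0.3, -1.2]
opening: 51.5
finger_force: 62.9
```

{"name": "send_rows", "arguments": {
  "steps": [
    {"x": 0, "y": 0, "z": 0, "wx": 0, "wy": 0, "wz": 0},
    {"x": 0, "y": 0, "z": 0, "wx": 0, "wy": 0, "wz": 0}
  ]
}}

```text
time: 14.0
ee_pos: [575.5, -195.8, 135.0]
tcp_rot: [[-0.981, 0.196, -0.001], [0.196, 0.981, -0.0], [0.001, -0.0, -1.0]]
ft_force: [-0.2, 0.8, -1.7]
opening: 51.6
finger_force: 62.9
```

```bash
cat >> h.py <<'E'
def inner(f):  # dark floors bounded by blue: fit at the rim's inner top edge, z=11
    hsv=cv2.cvtColor(f["img"],cv2.COLOR_BGR2HSV); m=cv2.inRange(hsv,(105,150,60),(130,255,255))
    cs,h=cv2.findContours(m,cv2.RETR_CCOMP,cv2.CHAIN_APPROX_NONE)
    for c,hh in zip(cs,h[0]):
        if len(c)<60: continue
        P=np.array([ray(f,a,b,11)[:2] for a,b in c[:,0]],np.float32)
        if abs(P[:,1]).max()>450: continue
        print("hole" if hh[3]>=0 else "outer","px",c[:,0].mean(0).round(),"circ",np.round(cv2.fitEllipse(P)[0],1),np.round(cv2.fitEllipse(P)[1],1),"rect",[np.round(x,1) for x in cv2.minAreaRect(P)])
E
python3 - <<'E'
from h import *
s=robot.sense(); print(s["time"],s["ee_pos"],s["opening"])
f=grab("wrist"); cv2.imwrite("pics/w9.png",f["img"]); inner(f)
E
```

```text
14.0 [ 575.46185581 -195.84456012  135.03515494] 51.592413661388264
outer px [612. 289.] circ [750.1  96. ] [38.  68.6] rect [array([750.6,  93.1]), array([36.7, 64.7]), np.float64(1.2)]
outer px [223. 229.] circ [ 603.3 -297.2] [71.9 76.4] rect [array([ 600.8, -299.1]), array([70.8, 82.1]), np.float64(33.0)]
outer px [153.  65.] circ [ 442.9 -313.1] [93.8 97. ] rect [array([ 443., -313.]), array([83.7, 80.3]), np.float64(82.5)]
hole px [155.  67.] circ [ 443.7 -312. ] [74.8 76.6] rect [array([ 443.6, -312. ]), array([65. , 65.7]), np.float64(82.6)]
```

View pics/w9.png

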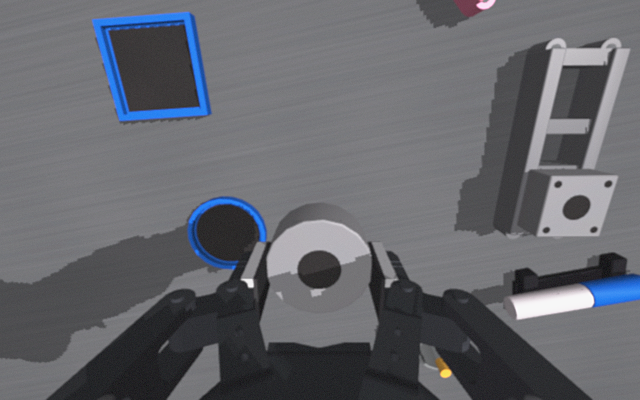

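The view shows the square tray (155,66), the round tray (227,232) and the cap held. I'll continue on over the round tray.

{"name": "send_rows", "arguments": {
  "steps": [
    {"x": 9, "y": -34, "z": 0, "wx": 0, "wy": 0, "wz": 0},
    {"x": 19, "y": -68, "z": 0, "wx": 0, "wy": 0, "wz": 0},
    {"x": 28, "y": -100.5, "z": -15, "wx": 0, "wy": 0, "wz": 0},
    {"x": 28, "y": -100.5, "z": -50, "wx": 0, "wy": 0, "wz": 0},
    {"x": 28, "y": -100.5, "z": -75, "wx": 0, "wy": 0, "wz": 0}
  ]
}}

```text
time: 14.55
ee_pos: [604.1, -293.4, 58.8]
tcp_rot: [[-0.981, 0.192, -0.001], [0.192, 0.981, 0.001], [0.001, 0.001, -1.0]]
ft_force: [-0.5, 1.4, -1.5]
opening: 51.8
finger_force: 63.0
```

{"name": "send_rows", "arguments": {
  "steps": [
    {"x": 0, "y": 0, "z": -10, "wx": 0, "wy": 0, "wz": 0},
    {"x": 0, "y": 0, "z": -15, "wx": 0, "wy": 0, "wz": 0},
    {"x": 0, "y": 0, "z": -15, "wx": 0, "wy": 0, "wz": 0},
    {"x": 0, "y": 0, "z": -15, "wx": 0, "wy": 0, "wz": 0}
  ]
}}

```text
time: 14.95
ee_pos: [605.5, -294.2, 46.9]
tcp_rot: [[-0.981, 0.192, 0.002], [0.192, 0.981, -0.001], [-0.002, -0.0, -1.0]]
ft_force: [0.5, -0.7, -1.0]
opening: 51.3
finger_force: 63.0
```

Run:
```python
from h import *
s=robot.sense(); print(s["time"],s["ee_pos"],s["opening"])
f=grab("wrist"); cv2.imwrite("pics/w10.png",f["img"]); inner(f)
```

```text
14.95 [ 605.52625373 -294.21846278   46.88370789] 51.32166755425771
outer px [310. 200.] circ [ 603.4 -297.9] [72.3 73.8] rect [array([ 589.9, -296.2]), array([78.5, 50.6]), np.float64(80.3)]
outer px [227.  23.] circ [ 474.1 -320.2] [23.3 82.6] rect [array([ 476.4, -319.4]), array([80.7, 19. ]), np.float64(79.0)]
```

View pics/w10.png

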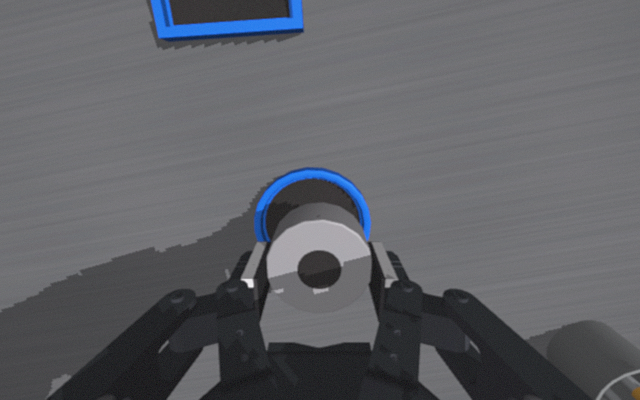

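The tray (313,210) lies about 4 mm to the image-left (−y) of the cap. I'll correct by −3 mm in y while descending.

{"name": "send_rows", "arguments": {
  "steps": [
    {"x": -1, "y": -3, "z": -12, "wx": 0, "wy": 0, "wz": 0},
    {"x": -1, "y": -3, "z": -22, "wx": 0, "wy": 0, "wz": 0},
    {"x": -1, "y": -3, "z": -28, "wx": 0, "wy": 0, "wz": 0},
    {"x": -1, "y": -3, "z": -30, "wx": 0, "wy": 0, "wz": 0},
    {"x": -1, "y": -3, "z": -30, "wx": 0, "wy": 0, "wz": 0}
  ]
}}

```text
time: 15.5
ee_pos: [602.7, -297.1, 14.4]
tcp_rot: [[-0.981, 0.193, -0.001], [0.193, 0.981, 0.001], [0.001, 0.0, -1.0]]
ft_force: [0.2, -0.1, -1.6]
opening: 51.6
finger_force: 63.0
```

{"name": "send_rows", "arguments": {
  "steps": [
    {"x": 0, "y": 0, "z": -1, "wx": 0, "wy": 0, "wz": 0},
    {"x": 0, "y": 0, "z": -2, "wx": 0, "wy": 0, "wz": 0},
    {"x": 0, "y": 0, "z": -2, "wx": 0, "wy": 0, "wz": 0}
  ]
}}

```text
time: 15.8
ee_pos: [603.4, -297.5, 13.5]
tcp_rot: [[-0.981, 0.192, 0.0], [0.192, 0.981, -0.0], [-0.0, -0.0, -1.0]]
ft_force: [1.2, 0.3, -2.4]
opening: 51.3
finger_force: 63.0
```

{"name": "send_rows", "arguments": {
  "steps": [
    {"x": 0, "y": 0, "z": -1, "wx": 0, "wy": 0, "wz": 0},
    {"x": 0, "y": 0, "z": -1.5, "wx": 0, "wy": 0, "wz": 0},
    {"x": 0, "y": 0, "z": -1.5, "wx": 0, "wy": 0, "wz": 0}
  ]
}}

```text
time: 16.1
ee_pos: [603.5, -297.5, 12.5]
tcp_rot: [[-0.981, 0.193, 0.0], [0.193, 0.981, -0.0], [-0.0, -0.0, -1.0]]
ft_force: [-0.8, 1.0, 4.3]
opening: 51.7
finger_force: 63.5
```

{"name": "send_rows", "arguments": {
  "hand": 40,
  "steps": [
    {"x": 0, "y": 0, "z": 0, "wx": 0, "wy": 0, "wz": 0},
    {"x": 0, "y": 0, "z": 0, "wx": 0, "wy": 0, "wz": 0},
    {"x": 0, "y": 0, "z": 0, "wx": 0, "wy": 0, "wz": 0},
    {"x": 0, "y": 0, "z": 0, "wx": 0, "wy": 0, "wz": 0}
  ]
}}

```text
time: 16.5
ee_pos: [603.2, -297.4, 11.7]
tcp_rot: [[-0.981, 0.193, -0.0], [0.193, 0.981, 0.0], [0.0, 0.0, -1.0]]
ft_force: [-0.1, -0.2, 0.1]
opening: 72.0
finger_force: 0.0
```

{"name": "send_rows", "arguments": {
  "steps": [
    {"x": 0, "y": 0, "z": 5, "wx": 0, "wy": 0, "wz": 0},
    {"x": 0, "y": 0, "z": 20, "wx": 0, "wy": 0, "wz": 0},
    {"x": 0, "y": 0, "z": 50, "wx": 0, "wy": 0, "wz": 0},
    {"x": 0, "y": 0, "z": 90, "wx": 0, "wy": 0, "wz": 0},
    {"x": 0, "y": 0, "z": 130, "wx": 0, "wy": 0, "wz": 0}
  ]
}}

```text
time: 17.0
ee_pos: [603.1, -297.4, 144.1]
tcp_rot: [[-0.981, 0.193, 0.0], [0.193, 0.981, -0.0], [-0.0, -0.0, -1.0]]
ft_force: [0.1, -0.8, 0.3]
opening: 71.9
finger_force: 0.0
```

Run:
```python
from h import *
s=robot.sense(); print(s["time"],s["ee_pos"],s["opening"],s["finger_force"])
f=grab("wrist"); inner(f)
W=cloud(f); print(rects(W,22,40,(560,650,-340,-250)))
```

```text
17.0 [ 603.13967094 -297.359212    144.13956033] 71.88957736186838 0.0
outer px [318. 187.] circ [ 604.9 -298.9] [78.1 79.1] rect [array([ 605.1, -298.7]), array([78.3, 79.1]), np.float64(79.0)]
hole px [318. 187.] circ [ 605.  -298.6] [64.7 66.9] rect [array([ 605.1, -298.2]), array([66. , 65.2]), np.float64(33.7)]
outer px [264.  39.] circ [ 456.3 -317.1] [59.6 85.2] rect [array([ 458.8, -317.2]), array([80.7, 49.1]), np.float64(82.3)]
(2515, array([ 601.9, -297.5,   53.1,   53. ,  -70.9,   30.7]), array([ 600.8, -297.2,   30.6]))
```

The round cap is seated: top at 30.7 mm and 3 mm off centre. Now the square cap.

{"name": "send_rows", "arguments": {
  "hand": 0,
  "steps": [
    {"x": 2, "y": 0, "z": 0, "wx": 0, "wy": 0, "wz": 0},
    {"x": 4, "y": 45, "z": 0, "wx": 0, "wy": 0, "wz": 0},
    {"x": 7, "y": 90, "z": 0, "wx": 0, "wy": 0, "wz": 0},
    {"x": 9, "y": 135, "z": 0, "wx": 0, "wy": 0, "wz": 0},
    {"x": 11, "y": 180, "z": 0, "wx": 0, "wy": 0, "wz": 0}
  ]
}}

```text
time: 17.55
ee_pos: [613.6, -115.7, 141.6]
tcp_rot: [[-0.981, 0.193, -0.001], [0.193, 0.981, 0.0], [0.001, 0.0, -1.0]]
ft_force: [0.3, -0.5, -0.4]
opening: 85.6
finger_force: 0.0
```

{"name": "send_rows", "arguments": {
  "steps": [
    {"x": 1, "y": 44, "z": 0, "wx": 0, "wy": 0, "wz": 0},
    {"x": 2, "y": 88, "z": 0, "wx": 0, "wy": 0, "wz": 0},
    {"x": 4, "y": 128, "z": 0, "wx": 0, "wy": 0, "wz": 0.004},
    {"x": 4, "y": 128, "z": 0, "wx": 0, "wy": 0, "wz": 0.004},
    {"x": 4, "y": 128, "z": 0, "wx": 0, "wy": 0, "wz": 0.004}
  ]
}}

```text
time: 18.05
ee_pos: [617.8, 12.3, 141.5]
tcp_rot: [[-0.983, 0.185, -0.001], [0.185, 0.983, 0.0], [0.001, 0.0, -1.0]]
ft_force: [0.4, -0.3, 0.8]
opening: 85.2
finger_force: 0.0
```

Run:
```python
from h import *
s=robot.sense(); R=s["tcp_rot"]; print(s["time"],s["ee_pos"],s["opening"],np.degrees(np.arctan2(R[1][1],R[0][1])))
f=grab("wrist"); W=cloud(f); caps(W); print(rects(W,24,36,(470,700,-50,90)))
```

```text
18.05 [617.7588552   12.34007686 141.53715845] 85.24415926007808 79.32665597737702
3882 circ ((619.0242309570312, 10.723000526428223), 37.4453239440918) rect ((618.5823364257812, 10.623834609985352), (54.03852081298828, 54.26580047607422), 79.16265106201172)
(5150, array([575.9,  19.6, 159.4,  62.1, -11.1,  29.2]), array([543.5,  26.7,  28.5]))
```

{"name": "send_rows", "arguments": {
  "steps": [
    {"x": 0, "y": 0, "z": -40, "wx": 0, "wy": 0, "wz": 0},
    {"x": 0, "y": 0, "z": -75, "wx": 0, "wy": 0, "wz": 0},
    {"x": 0, "y": 0, "z": -98, "wx": 0, "wy": 0, "wz": 0},
    {"x": 0, "y": 0, "z": -107, "wx": 0, "wy": 0, "wz": 0},
    {"x": 0, "y": 0, "z": -107, "wx": 0, "wy": 0, "wz": 0}
  ]
}}

```text
time: 18.6
ee_pos: [617.1, 8.6, 33.4]
tcp_rot: [[-0.982, 0.191, -0.003], [0.191, 0.982, -0.001], [0.003, -0.001, -1.0]]
ft_force: [-0.1, -0.1, -0.1]
opening: 85.3
finger_force: 0.0
```

{"name": "send_rows", "arguments": {
  "hand": 255,
  "steps": [
    {"x": 0, "y": 0, "z": 0, "wx": 0, "wy": 0, "wz": 0},
    {"x": 0, "y": 0, "z": 0, "wx": 0, "wy": 0, "wz": 0},
    {"x": 0, "y": 0, "z": 0, "wx": 0, "wy": 0, "wz": 0},
    {"x": 0, "y": 0, "z": 0, "wx": 0, "wy": 0, "wz": 0},
    {"x": 0, "y": 0, "z": 0, "wx": 0, "wy": 0, "wz": 0}
  ]
}}

```text
time: 19.1
ee_pos: [619.9, 10.5, 37.0]
tcp_rot: [[-0.982, 0.189, 0.004], [0.189, 0.982, -0.0], [-0.004, 0.001, -1.0]]
ft_force: [-0.8, -0.3, 7.1]
opening: 52.4
finger_force: 64.4
```

{"name": "send_rows", "arguments": {
  "steps": [
    {"x": 0, "y": 0, "z": 2, "wx": 0, "wy": 0, "wz": 0},
    {"x": 0, "y": 0, "z": 10, "wx": 0, "wy": 0, "wz": 0},
    {"x": 0, "y": 0, "z": 35, "wx": 0, "wy": 0, "wz": 0},
    {"x": 0, "y": 0, "z": 70, "wx": 0, "wy": 0, "wz": 0},
    {"x": 0, "y": 0, "z": 90, "wx": 0, "wy": 0, "wz": 0}
  ]
}}

```text
time: 19.6
ee_pos: [619.1, 10.7, 127.6]
tcp_rot: [[-0.982, 0.189, 0.002], [0.189, 0.982, 0.0], [-0.002, 0.001, -1.0]]
ft_force: [1.0, -0.4, -1.5]
opening: 52.8
finger_force: 63.5
```

{"name": "send_rows", "arguments": {
  "steps": [
    {"x": -19, "y": -35, "z": 2, "wx": 0, "wy": 0, "wz": 0.01},
    {"x": -38, "y": -70, "z": 4, "wx": 0, "wy": 0, "wz": 0.02},
    {"x": -57, "y": -105, "z": 6, "wx": 0, "wy": 0, "wz": 0.03},
    {"x": -76, "y": -140, "z": 8, "wx": 0, "wy": 0, "wz": 0.04},
    {"x": -95, "y": -175, "z": 10, "wx": 0, "wy": 0, "wz": 0.057}
  ]
}}

```text
time: 20.1
ee_pos: [522.1, -165.5, 135.3]
tcp_rot: [[-0.991, 0.132, -0.0], [0.132, 0.991, -0.0], [0.0, -0.0, -1.0]]
ft_force: [1.0, 0.0, -1.8]
opening: 52.9
finger_force: 63.5
```

{"name": "send_rows", "arguments": {
  "steps": [
    {"x": -20, "y": -37, "z": 0, "wx": 0, "wy": 0, "wz": 0},
    {"x": -40, "y": -74, "z": 0, "wx": 0, "wy": 0, "wz": 0},
    {"x": -60, "y": -111, "z": -10, "wx": 0, "wy": 0, "wz": 0},
    {"x": -80, "y": -148, "z": -30, "wx": 0, "wy": 0, "wz": 0},
    {"x": -80, "y": -148, "z": -65, "wx": 0, "wy": 0, "wz": 0}
  ]
}}

```text
time: 20.6
ee_pos: [440.5, -321.3, 71.9]
tcp_rot: [[-0.99, 0.142, 0.003], [0.142, 0.99, -0.007], [-0.004, -0.007, -1.0]]
ft_force: [0.5, 0.0, -2.5]
opening: 52.7
finger_force: 63.5
```

{"name": "send_rows", "arguments": {
  "steps": [
    {"x": 0, "y": 0, "z": -15, "wx": 0, "wy": 0, "wz": 0},
    {"x": 0, "y": 0, "z": -20, "wx": 0, "wy": 0, "wz": 0},
    {"x": 0, "y": 0, "z": -20, "wx": 0, "wy": 0, "wz": 0},
    {"x": 0, "y": 0, "z": -20, "wx": 0, "wy": 0, "wz": 0}
  ]
}}

```text
time: 21.0
ee_pos: [444.9, -311.6, 50.9]
tcp_rot: [[-0.992, 0.13, 0.002], [0.13, 0.992, -0.0], [-0.002, -0.0, -1.0]]
ft_force: [0.2, -0.0, -0.9]
opening: 52.6
finger_force: 63.6
```

Run:
```python
from h import *
s=robot.sense(); R=s["tcp_rot"]; print(s["time"],s["ee_pos"],s["opening"],np.degrees(np.arctan2(R[1][1],R[0][1])))
f=grab("wrist"); cv2.imwrite("pics/w11.png",f["img"]); inner(f)
```

```text
21.0 [ 444.8892864  -311.64395709   50.89222724] 52.57097761681959 82.53034702715458
outer px [307. 184.] circ [ 430.5 -314.2] [64.9 86. ] rect [array([ 429. , -312.9]), array([80.1, 55.5]), np.float64(82.8)]
```

View pics/w11.png

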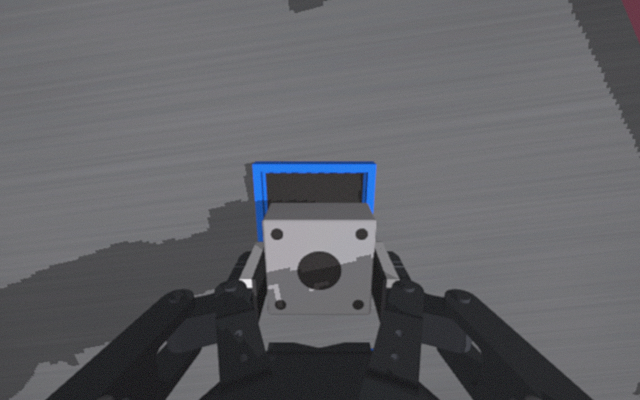

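The square cap lines up with its tray, whose centre column is 315 against the cap's 319. I'll nudge −1.5 mm in y and descend.

{"name": "send_rows", "arguments": {
  "steps": [
    {"x": -0.5, "y": -1.5, "z": -14, "wx": 0, "wy": 0, "wz": 0},
    {"x": -0.5, "y": -1.5, "z": -26, "wx": 0, "wy": 0, "wz": 0},
    {"x": -0.5, "y": -1.5, "z": -33, "wx": 0, "wy": 0, "wz": 0},
    {"x": -0.5, "y": -1.5, "z": -35, "wx": 0, "wy": 0, "wz": 0},
    {"x": -0.5, "y": -1.5, "z": -35, "wx": 0, "wy": 0, "wz": 0}
  ]
}}

```text
time: 21.55
ee_pos: [442.2, -313.6, 14.0]
tcp_rot: [[-0.991, 0.132, -0.001], [0.132, 0.991, 0.001], [0.001, 0.001, -1.0]]
ft_force: [0.2, -0.5, -1.3]
opening: 52.7
finger_force: 63.7
```

{"name": "send_rows", "arguments": {
  "steps": [
    {"x": 0, "y": 0, "z": -1, "wx": 0, "wy": 0, "wz": 0},
    {"x": 0, "y": 0, "z": -2, "wx": 0, "wy": 0, "wz": 0},
    {"x": 0, "y": 0, "z": -3, "wx": 0, "wy": 0, "wz": 0},
    {"x": 0, "y": 0, "z": -3.5, "wx": 0, "wy": 0, "wz": 0},
    {"x": 0, "y": 0, "z": -3.5, "wx": 0, "wy": 0, "wz": 0}
  ]
}}

```text
time: 22.05
ee_pos: [442.9, -314.1, 11.9]
tcp_rot: [[-0.991, 0.132, 0.0], [0.132, 0.991, -0.0], [-0.0, -0.0, -1.0]]
ft_force: [-1.4, 0.3, 3.3]
opening: 52.7
finger_force: 64.3
```

Contact with the floor, so I'll release and lift.

{"name": "send_rows", "arguments": {
  "hand": 40,
  "steps": [
    {"x": 0, "y": 0, "z": 0, "wx": 0, "wy": 0, "wz": 0},
    {"x": 0, "y": 0, "z": 0, "wx": 0, "wy": 0, "wz": 0},
    {"x": 0, "y": 0, "z": 0, "wx": 0, "wy": 0, "wz": 0},
    {"x": 0, "y": 0, "z": 0, "wx": 0, "wy": 0, "wz": 0}
  ]
}}

```text
time: 22.45
ee_pos: [442.8, -314.0, 11.3]
tcp_rot: [[-0.991, 0.132, 0.0], [0.132, 0.991, -0.0], [-0.0, -0.0, -1.0]]
ft_force: [-0.8, 0.4, -0.7]
opening: 71.7
finger_force: 0.0
```

{"name": "send_rows", "arguments": {
  "steps": [
    {"x": 0, "y": 0, "z": 5, "wx": 0, "wy": 0, "wz": 0},
    {"x": 0, "y": 0, "z": 20, "wx": 0, "wy": 0, "wz": 0},
    {"x": 0, "y": 0, "z": 50, "wx": 0, "wy": 0, "wz": 0},
    {"x": 0, "y": 0, "z": 90, "wx": 0, "wy": 0, "wz": 0},
    {"x": 0, "y": 0, "z": 130, "wx": 0, "wy": 0, "wz": 0}
  ]
}}

```text
time: 22.95
ee_pos: [442.5, -313.7, 143.5]
tcp_rot: [[-0.991, 0.132, -0.0], [0.132, 0.991, 0.0], [0.0, 0.0, -1.0]]
ft_force: [0.3, -1.3, -0.0]
opening: 72.1
finger_force: 0.0
```

Run:
```python
from h import *
s=robot.sense(); print(s["time"],s["ee_pos"],s["opening"],s["finger_force"])
f=grab("wrist"); inner(f)
W=cloud(f); print(rects(W,22,40,(400,490,-355,-270)))
```

```text
22.95 [ 442.45024726 -313.71429802  143.52209447] 72.09157159082304 0.0
outer px [348. 308.] circ [ 604.1 -298.6] [73.4 81.5] rect [array([ 596.2, -299.6]), array([71.4, 78.9]), np.float64(6.3)]
outer px [318. 184.] circ [ 442.1 -314.7] [93.4 94.9] rect [array([ 442.3, -314.7]), array([80.4, 80.7]), np.float64(82.5)]
hole px [318. 185.] circ [ 442.8 -314.5] [75.7 81.3] rect [array([ 443.4, -314.6]), array([66. , 69.5]), np.float64(82.5)]
(3278, array([ 441.6, -314.2,   54. ,   53.8,   82.7,   30.7]), array([ 439.9, -314. ,   30.5]))
```

The square cap is seated, less than 1 mm off centre. Now the frame.

{"name": "send_rows", "arguments": {
  "hand": 0,
  "steps": [
    {"x": 15, "y": 37, "z": 0, "wx": 0, "wy": 0, "wz": -0.01},
    {"x": 30, "y": 74, "z": 0, "wx": 0, "wy": 0, "wz": -0.02},
    {"x": 45, "y": 111, "z": 0, "wx": 0, "wy": 0, "wz": -0.03},
    {"x": 60, "y": 148, "z": 0, "wx": 0, "wy": 0, "wz": -0.04},
    {"x": 75, "y": 185, "z": 0, "wx": 0, "wy": 0, "wz": -0.06}
  ]
}}

```text
time: 23.5
ee_pos: [518.5, -127.6, 142.6]
tcp_rot: [[-0.981, 0.192, 0.002], [0.192, 0.981, -0.0], [-0.002, -0.0, -1.0]]
ft_force: [0.9, -0.8, 0.2]
opening: 85.5
finger_force: 0.0
```

{"name": "send_rows", "arguments": {
  "steps": [
    {"x": 15, "y": 37, "z": 5, "wx": 0, "wy": 0, "wz": 0},
    {"x": 30, "y": 74, "z": 10, "wx": 0, "wy": 0, "wz": 0},
    {"x": 45, "y": 111, "z": 15, "wx": 0, "wy": 0, "wz": 0},
    {"x": 59.3, "y": 148, "z": 20, "wx": 0, "wy": 0, "wz": 0},
    {"x": 59.3, "y": 148, "z": 20, "wx": 0, "wy": 0, "wz": 0}
  ]
}}

```text
time: 24.0
ee_pos: [579.4, 27.2, 163.6]
tcp_rot: [[-0.983, 0.182, 0.005], [0.182, 0.983, 0.004], [-0.004, 0.005, -1.0]]
ft_force: [0.1, 0.8, 0.3]
opening: 85.4
finger_force: 0.0
```

{"name": "send_rows", "arguments": {
  "steps": [
    {"x": 0, "y": 0, "z": 0, "wx": 0, "wy": 0, "wz": 0},
    {"x": 0, "y": 0, "z": 0, "wx": 0, "wy": 0, "wz": 0}
  ]
}}

```text
time: 24.2
ee_pos: [576.7, 17.6, 161.6]
tcp_rot: [[-0.981, 0.193, -0.0], [0.193, 0.981, -0.001], [-0.0, -0.001, -1.0]]
ft_force: [-0.2, -0.4, -0.2]
opening: 85.2
finger_force: 0.0
```

Run:
```python
from h import *
s=robot.sense(); R=s["tcp_rot"]; print(s["time"],s["ee_pos"],s["opening"],np.degrees(np.arctan2(R[1][1],R[0][1])))
f=grab("wrist"); cv2.imwrite("pics/w12.png",f["img"]); W=cloud(f); print(rects(W,26,36,(470,700,-50,90)),rects(W,15,36,(470,690,-50,90)))
```

```text
24.2 [576.67018214  17.64910728 161.63166272] 85.24917543411595 78.88001208587475
(4361, array([577.2,  19.5, 159. ,  62.1, -11.1,  29.5]), array([569.6,  20.9,  29.2])) (6358, array([577.1,  19.4, 175.1,  62.3, -11.1,  28.9]), array([569.9,  20.9,  27.4]))
```

View pics/w12.png

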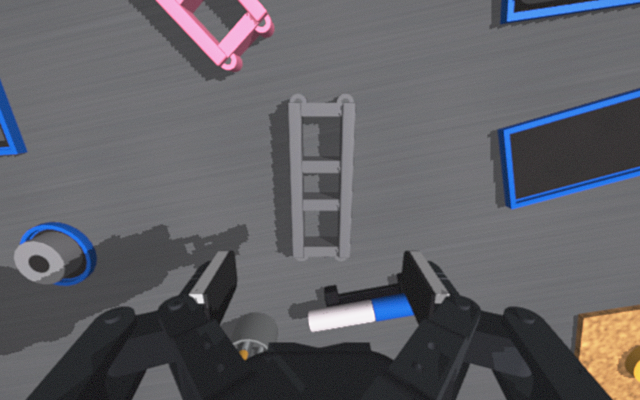

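The bare frame is at (321,178), directly under the tool and aligned. I'll grip it across the middle.

{"name": "send_rows", "arguments": {
  "steps": [
    {"x": 0, "y": 0.3, "z": -45, "wx": 0, "wy": 0, "wz": 0},
    {"x": 0, "y": 0.3, "z": -90, "wx": 0, "wy": 0, "wz": 0},
    {"x": 0, "y": 0.3, "z": -125, "wx": 0, "wy": 0, "wz": 0},
    {"x": 0, "y": 0.3, "z": -146, "wx": 0, "wy": 0, "wz": 0},
    {"x": 0, "y": 0.3, "z": -153, "wx": 0, "wy": 0, "wz": 0}
  ]
}}

```text
time: 24.75
ee_pos: [574.4, 17.3, 5.6]
tcp_rot: [[-0.981, 0.194, -0.005], [0.194, 0.981, -0.001], [0.005, -0.002, -1.0]]
ft_force: [-1.2, -1.0, -0.6]
opening: 85.5
finger_force: 0.0
```

{"name": "send_rows", "arguments": {
  "hand": 255,
  "steps": [
    {"x": 0, "y": 0, "z": 0, "wx": 0, "wy": 0, "wz": 0},
    {"x": 0, "y": 0, "z": 0, "wx": 0, "wy": 0, "wz": 0},
    {"x": 0, "y": 0, "z": 0, "wx": 0, "wy": 0, "wz": 0},
    {"x": 0, "y": 0, "z": 0, "wx": 0, "wy": 0, "wz": 0},
    {"x": 0, "y": 0, "z": 0, "wx": 0, "wy": 0, "wz": 0}
  ]
}}

```text
time: 25.25
ee_pos: [578.2, 19.1, 9.9]
tcp_rot: [[-0.981, 0.192, 0.002], [0.192, 0.981, -0.0], [-0.002, 0.0, -1.0]]
ft_force: [-1.9, -0.4, 6.0]
opening: 60.2
finger_force: 68.5
```

{"name": "send_rows", "arguments": {
  "steps": [
    {"x": 0, "y": 0, "z": 2, "wx": 0, "wy": 0, "wz": 0},
    {"x": 0, "y": 0, "z": 8, "wx": 0, "wy": 0, "wz": 0},
    {"x": 0, "y": 0, "z": 25, "wx": 0, "wy": 0, "wz": 0},
    {"x": 0, "y": 0, "z": 55, "wx": 0, "wy": 0, "wz": 0},
    {"x": 0, "y": 0, "z": 80, "wx": 0, "wy": 0, "wz": 0}
  ]
}}

```text
time: 25.75
ee_pos: [576.4, 19.5, 89.0]
tcp_rot: [[-0.982, 0.191, -0.001], [0.191, 0.982, 0.0], [0.001, -0.0, -1.0]]
ft_force: [0.7, -1.0, -3.6]
opening: 60.7
finger_force: 67.2
```

Run:
```python
from h import *
s=robot.sense(); print(s["time"],s["ee_pos"],s["opening"],s["joint_positions"],s["moment"])
f=grab("side"); cv2.imwrite("pics/s13.png",cv2.resize(f["img"][100:300,220:460],None,fx=3,fy=3))
```

```text
25.75 [576.35365906  19.52895081  88.97960318] 60.668765888304044 [  1.85477175  29.81780145  -8.25023401 106.18401231   5.8248458
  44.47885016  69.48795676] [-0.03100107 -0.15155373 -0.03652543]
```

View pics/s13.png

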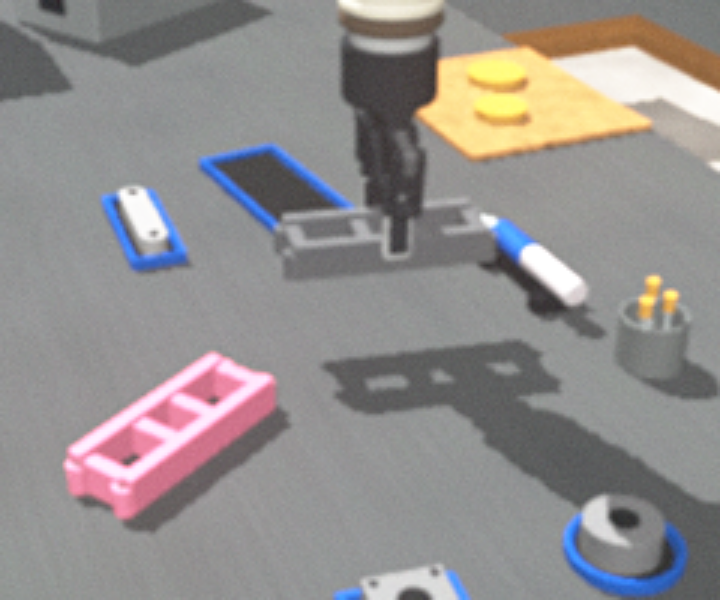

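The frame is held level, and the round and square caps sit in their trays. I'll carry it to the frame tray, turning −73°.

{"name": "send_rows", "arguments": {
  "steps": [
    {"x": 0, "y": 20, "z": 15, "wx": 0, "wy": 0, "wz": -0.1},
    {"x": 2, "y": 48, "z": 30, "wx": 0, "wy": 0, "wz": -0.23},
    {"x": 4, "y": 78, "z": 30, "wx": 0, "wy": 0, "wz": -0.36},
    {"x": 6, "y": 108, "z": 30, "wx": 0, "wy": 0, "wz": -0.49},
    {"x": 8, "y": 140, "z": 30, "wx": 0, "wy": 0, "wz": -0.62}
  ]
}}

```text
time: 26.3
ee_pos: [584.4, 160.0, 117.7]
tcp_rot: [[-0.683, 0.73, -0.001], [0.73, 0.683, -0.0], [0.0, -0.001, -1.0]]
ft_force: [0.7, -0.6, -3.6]
opening: 60.3
finger_force: 67.3
```

{"name": "send_rows", "arguments": {
  "steps": [
    {"x": 1, "y": 30, "z": 0, "wx": 0, "wy": 0, "wz": -0.13},
    {"x": 3, "y": 62, "z": 0, "wx": 0, "wy": 0, "wz": -0.26},
    {"x": 4, "y": 94, "z": 0, "wx": 0, "wy": 0, "wz": -0.4},
    {"x": 6, "y": 126, "z": 0, "wx": 0, "wy": 0, "wz": -0.53},
    {"x": 7, "y": 154, "z": -10, "wx": 0, "wy": 0, "wz": -0.659}
  ]
}}

```text
time: 26.8
ee_pos: [592.2, 316.0, 108.7]
tcp_rot: [[-0.095, 0.995, 0.001], [0.995, 0.095, 0.001], [0.001, 0.002, -1.0]]
ft_force: [1.5, 1.0, -3.9]
opening: 60.7
finger_force: 67.3
```

{"name": "send_rows", "arguments": {
  "steps": [
    {"x": 0, "y": 0, "z": -25, "wx": 0, "wy": 0, "wz": 0},
    {"x": 0, "y": 0, "z": -50, "wx": 0, "wy": 0, "wz": 0},
    {"x": 0, "y": 0, "z": -60, "wx": 0, "wy": 0, "wz": 0},
    {"x": 0, "y": 0, "z": -60, "wx": 0, "wy": 0, "wz": 0},
    {"x": 0, "y": 0, "z": -60, "wx": 0, "wy": 0, "wz": 0}
  ]
}}

```text
time: 27.3
ee_pos: [592.4, 313.2, 48.6]
tcp_rot: [[-0.098, 0.995, 0.0], [0.995, 0.098, 0.0], [0.0, 0.0, -1.0]]
ft_force: [0.7, 0.1, -3.9]
opening: 60.6
finger_force: 67.2
```

Run:
```python
from h import *
s=robot.sense(); R=s["tcp_rot"]; print(s["time"],s["ee_pos"],s["opening"],np.degrees(np.arctan2(R[1][1],R[0][1])),s["joint_positions"])
f=grab("wrist"); cv2.imwrite("pics/w14.png",f["img"]); inner(f)
```

```text
27.3 [592.4111963  313.16577901  48.64297942] 60.55027217667878 5.641230325946089 [-34.33647607  40.52567241   5.95501868  93.22864259  -5.33015565
  46.50497769 -20.48878107]
outer px [318. 332.] circ [600.9 222.8] [ 5.1 65.8] rect [array([601.6, 222.8]), array([44.6,  4.9]), np.float64(5.7)]
outer px [ 96. 215.] circ [442.7 287.5] [ 59.5 175.9] rect [array([444.5, 286.6]), array([148. ,  57.9]), np.float64(86.5)]
outer px [320.  75.] circ [584.6 402.5] [25.7 93.3] rect [array([584.4, 403.9]), array([87.9, 19.6]), np.float64(5.7)]
```

View pics/w14.png

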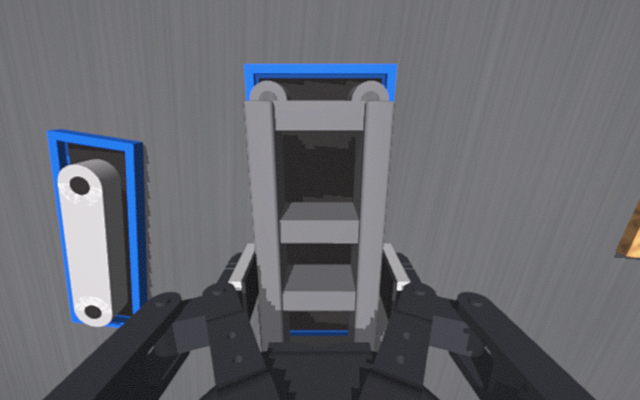

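The frame is centred over its tray, whose far rim (320,75) is symmetric about it. I'll lower it gently.

{"name": "send_rows", "arguments": {
  "steps": [
    {"x": 0.5, "y": 0, "z": -14, "wx": 0, "wy": 0, "wz": 0},
    {"x": 0.5, "y": 0, "z": -24, "wx": 0, "wy": 0, "wz": 0},
    {"x": 0.5, "y": 0, "z": -29, "wx": 0, "wy": 0, "wz": 0},
    {"x": 0.5, "y": 0, "z": -31, "wx": 0, "wy": 0, "wz": 0},
    {"x": 0.5, "y": 0, "z": -31, "wx": 0, "wy": 0, "wz": 0}
  ]
}}

```text
time: 27.85
ee_pos: [592.1, 313.2, 16.7]
tcp_rot: [[-0.099, 0.995, -0.001], [0.995, 0.099, -0.0], [-0.0, -0.001, -1.0]]
ft_force: [0.3, -0.7, -4.2]
opening: 60.5
finger_force: 67.3
```

{"name": "send_rows", "arguments": {
  "steps": [
    {"x": 0, "y": 0, "z": -1, "wx": 0, "wy": 0, "wz": 0},
    {"x": 0, "y": 0, "z": -2, "wx": 0, "wy": 0, "wz": 0},
    {"x": 0, "y": 0, "z": -3, "wx": 0, "wy": 0, "wz": 0},
    {"x": 0, "y": 0, "z": -3, "wx": 0, "wy": 0, "wz": 0}
  ]
}}

```text
time: 28.25
ee_pos: [592.8, 313.5, 14.9]
tcp_rot: [[-0.099, 0.995, 0.001], [0.995, 0.099, 0.0], [0.0, 0.001, -1.0]]
ft_force: [-0.1, -0.7, 0.3]
opening: 60.7
finger_force: 67.7
```

{"name": "send_rows", "arguments": {
  "hand": 10,
  "steps": [
    {"x": 0, "y": 0, "z": -0.5, "wx": 0, "wy": 0, "wz": 0},
    {"x": 0, "y": 0, "z": -0.5, "wx": 0, "wy": 0, "wz": 0},
    {"x": 0, "y": 0, "z": -0.5, "wx": 0, "wy": 0, "wz": 0},
    {"x": 0, "y": 0, "z": -0.5, "wx": 0, "wy": 0, "wz": 0}
  ]
}}

```text
time: 28.65
ee_pos: [592.8, 313.5, 14.1]
tcp_rot: [[-0.099, 0.995, 0.001], [0.995, 0.099, 0.0], [0.0, 0.001, -1.0]]
ft_force: [-0.2, -0.7, 0.1]
opening: 82.0
finger_force: 0.0
```

{"name": "send_rows", "arguments": {
  "steps": [
    {"x": 0, "y": 0, "z": 5, "wx": 0, "wy": 0, "wz": 0},
    {"x": 0, "y": 0, "z": 20, "wx": 0, "wy": 0, "wz": 0},
    {"x": 0, "y": 0, "z": 50, "wx": 0, "wy": 0, "wz": 0},
    {"x": 0, "y": 0, "z": 90, "wx": 0, "wy": 0, "wz": 0},
    {"x": 0, "y": 0, "z": 130, "wx": 0, "wy": 0, "wz": 0}
  ]
}}

```text
time: 29.15
ee_pos: [592.5, 313.3, 146.1]
tcp_rot: [[-0.099, 0.995, 0.0], [0.995, 0.099, 0.0], [0.0, 0.0, -1.0]]
ft_force: [0.4, 0.4, -0.9]
opening: 81.9
finger_force: 0.0
```

{"name": "send_rows", "arguments": {
  "steps": [
    {"x": 0, "y": 0, "z": 30, "wx": 0, "wy": 0, "wz": 0},
    {"x": 0, "y": 0, "z": 50, "wx": 0, "wy": 0, "wz": 0},
    {"x": 0, "y": 0, "z": 50, "wx": 0, "wy": 0, "wz": 0},
    {"x": 0, "y": 0, "z": 50, "wx": 0, "wy": 0, "wz": 0}
  ]
}}

```text
time: 29.55
ee_pos: [592.8, 313.5, 195.1]
tcp_rot: [[-0.099, 0.995, 0.002], [0.995, 0.099, 0.001], [0.001, 0.002, -1.0]]
ft_force: [0.3, 0.4, 0.7]
opening: 82.3
finger_force: 0.0
```

Run:
```python
from h import *
s=robot.sense(); print(s["time"],s["ee_pos"],s["opening"],s["finger_force"])
f=grab("wrist"); inner(f); W=cloud(f)
print("frame",rects(W,31,45,(520,670,210,420)),rects(W,24,45,(520,670,210,420)))
print("strap",rects(W,17,35,(370,510,180,390)))
f=grab("side"); W=cloud(f)
print("round",rects(W,26,40,(560,650,-340,-250)),"sq",rects(W,26,40,(400,490,-355,-270)))
```

```text
29.55 [592.79301898 313.47556493 195.11750041] 82.34528262568632 0.0
outer px [189. 180.] circ [442.9 286.6] [ 59.6 186.3] rect [array([442.7, 285.8]), array([147.5,  54.7]), np.float64(86.3)]
hole px [189. 181.] circ [441.9 285.6] [ 45.2 165.7] rect [array([441.8, 283.9]), array([138.3,  41.9]), np.float64(86.4)]
outer px [319. 164.] circ [593.3 314.5] [ 98.3 253.7] rect [array([593.5, 313.2]), array([ 88.1, 202.2]), np.float64(5.6)]
hole px [319. 165.] circ [593.2 315.1] [ 81.6 237.6] rect [array([593.6, 311.9]), array([ 73.9, 190.9]), np.float64(5.7)]
frame (3775, array([592.7, 314.4, 159.3,  62.1, -84.4,  34.6]), array([591.9, 321.1,  34.2])) (5164, array([592.7, 314.4, 174.9,  62.1, -84.4,  34.1]), array([591.9, 322. ,  32.8]))
strap (2404, array([441.8, 283.9, 119.5,  26.9,  86.5,  22.9]), array([442.8, 287.3,  22.7]))
round (420, array([ 600.5, -299.5,   53.6,   53.1,   36.2,   31.5]), array([ 599.8, -300.7,   31.3])) sq (683, array([ 441.2, -314.9,   56.9,   54.2,   82.8,   31.6]), array([ 440.1, -317.7,   31.4]))
```

All four castings are flat in their trays (tops at 23, 31, 31 and 35 mm, as expected) and within about 3 mm of centre. The arm is clear, so I'll hand in.

```bash
python3 -c "
from cell import robot
print(robot.hand_in())"
```

```text
the job is handed in; nothing more can be done
None
```

All four castings are flat in their own trays, each within about 4 mm of centre by camera; the handpiece and cup weren't touched, and the job is handed in (no verdict came back).

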